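# Close the gas box over a residue sherd and hold the charger on its slanted inlet

## Task

The sherd in the grey box has to go back under inert gas: fold down the plain dark-framed lid leaf first, then the bright leaf whose sealing lip overlaps it, so that both lie flat. Then take the gas charger out of its stand, press its coupler squarely onto the slanted brass nipple on the side of the box until it snaps over the ball head, and push on until it sits on the nipple's seat and the sprung valve pin is fully in. Finish while still gripping the charger and pressing it home like that, so that the valve stays open, and leave the finds and tools lying around undisturbed.

Things in the scene. Friction and masses are not known exactly. Their poses are not given: they have to be found in the camera images.
- gas_box: Grey open metal box, fixed: 150 mm along its x, 170 along its y, 75 high, walls 5. Origin: centre of its underside, on the board (42 mm above the table). Its two lid leaves hinge on its +y and -y rims (axes along its x, at y = +87 and -87 mm, 76 mm up) and meet over its middle. A bright inlet block with the nipple sticks out 45 mm from its -y side, under 30 mm high. Dish and sherd inside.
- leaf_plain (a joint): Angle of the plain leaf (dark frame, clear pane, 150 x 87 x 5 mm, 0.1 kg), hinged on the box's +y rim: 0 = flat and shut, 1.57 = upright, more = leaning outward. Its stiff hinge keeps it at any angle; 1 to 2 N at its edge moves it. Shut, its top is 81 mm above the box's underside.
- leaf_plain_edge (a point): Middle of the free edge of the plain leaf, on the face that is on top when shut (87 mm from its hinge); moves with the leaf.
- leaf_lip (a joint): Angle of the lip leaf (bright frame, clear pane, 150 x 87 x 5 mm, 0.1 kg), hinged on the box's -y rim; values and stiff hinge as leaf_plain. On top of its free edge lies a 24 mm wide lip, 5 mm thick, reaching 13 mm past the edge and over the plain leaf when both are shut (top of lip 86 mm above the box's underside). Shut first, it keeps the plain leaf from going flat.
- leaf_lip_edge (a point): Middle of the free edge of the lip leaf's plate, on the face that is on top when shut (87 mm from its hinge, under the lip); moves with the leaf.
- nipple: Slanted brass nipple, fixed to the box at (-30, -111, 46) mm of the box's frame, leaning 25 degrees from vertical toward the box's -y. Origin: centre of its flat round seat, 27 mm across; z points outward along its axis. Above the seat: neck 11 mm across, ball head 16 mm across centred at 17 mm, then the valve pin, 5 mm across, its tip at 31.5 mm when out.
- valve_pin (a joint): How far the valve pin is pressed into the nipple, in m: 0 = out (shut), 0.0055 when the coupler's mouth rests on the seat (valve fully open). Spring: 5 N at the start, 10.5 N fully in.
- charger: Round gas charger, 0.2 kg, 114 mm long, mouth down in its stand. Origin: centre of the mouth; z points up its axis. Brass coupler 30 mm across to 26 mm up (bore 20 mm), dark valve head 42 mm across from 36 to 52, grey-green grip 32 mm across from 52 to 112. Four sprung balls snap past the nipple's head, at about 7 N, once the mouth is 13 mm off the seat; at 5.5 mm it meets the pin, at 0 the seat.
- charger_grip (a point): Point on the charger's axis in the middle of its grey-green grip, 84 mm above the mouth; moves with the charger.
- stand: Grey stand for the charger, 70 x 70 x 30 mm, fixed on the board; origin at the centre of its underside. In its middle a round pocket 34 mm across and 24 mm deep, in which the charger stands upright (its mouth 6 mm above the board).
- glue_big: White bottle with a blue band, 42 mm across, 75 mm high, upright on the board; leave it. Origin: centre of its underside.
- glue_small: White bottle with a yellow band, 34 mm across, 50 mm high, upright; leave it. Origin: centre of its underside.
- loupe: Black eye loupe, 32 mm across, 27 mm high; leave it. Origin: centre of its underside.
- brush: Flat dusting brush with a wooden handle, 28 x 181 x 15 mm, long in its y; leave it. Origin: centre of its underside.
- green_dish: Green round dish, 68 mm across, 14 mm high; leave it. Origin: centre of its underside.
- sherd_a: Buff pottery sherd, 78 x 66 x 16 mm; leave it. Origin: centre of its underside.
- sherd_b: Brown pottery sherd, 52 x 37 x 16 mm; leave it. Origin: centre of its underside.
- sherd_c: Red pottery sherd, 67 x 52 x 24 mm; leave it. Origin: centre of its underside.

How it is judged:
By the outcome, as a careful person would: the job done as asked, in the order asked, and still so for the second after the job is handed in, while the arm keeps its last pose, push and grip.
It also fails if it takes over 51 s, if anything falls off the work surface, if the arm or the gripper's body presses on something with over 40 N, if the wrist force passes 120 N, or if a joint passes its speed limit or range.

## Robot

A 6-joint arm with a two-finger parallel gripper is mounted at the origin on a cart in front of the work surface, level with it; the furniture and walls round the work are solid. World frame = base frame: x ahead of the robot, y to its left, z up, the work surface at z = 0. Lengths are in m, angles in degrees, forces in N, time in s.
With the tool pointing down it reaches from about 0.3 to 0.75 m from the base axis. Payload 8.5 kg.
Tool frame: the origin (TCP) lies midway between the tips of the shut fingers; the grasp point (between the pads) lies 19 mm behind it; z points along the fingers, y is the direction in which the jaws open and shut (so a half turn about z gives the same grasp; the last joint's range is limited). The gripper opens to 85 mm and grips with 20 to 120 N. Pads are 22 mm wide; open, the fingers measure 114 mm over their backs; the gripper's body (76 mm by 85 mm) begins 54 mm behind the grasp point. The pads swing forward as they close: fully open they stand 13 mm farther back than shut.
Start: joints at [62.55, 21.807, 74.336, -0, 83.858, -12.336], TCP at [0.143, 0.531, 0.231] pointing down, gripper open.
Joint ranges: [-178.18, 178.18], [-50.72, 133.34], [12.68, 142.11], [-81.47, 261.47], [9.98, 163.14], [-165.26, 165.26]. Speed limits (degrees/s): [136.94, 136.94, 180, 180, 180, 180].

## Interface

Orientations are given as a 3x3 rotation matrix whose columns are the frame's x, y, z axes.
In Python, from rig import env, eyes, close_job gives the robot as it stands.
- The arm moves only by the tool jog_arm, never from a script. Its argument "deltas" is one flat list of numbers, 7 for each row, row after row: the shift along the tool's x, y, z in units of 0.75 m (1.0 is 0.75 m), then the turn, a rotation vector about the tool's x, y, z in units of 180 degrees (1.0 is 180 degrees), then the gripper command: -1 is fully open, 1 is shut, values between are in proportion. In form: [dx, dy, dz, ax, ay, az, fingers, dx, dy, dz, ax, ay, az, fingers, ...]. A call has 1 to 12 rows; each row is the pose to reach, as a shift and turn from the pose commanded when the call began, along the tool's axes at that moment, turning the shorter way round; what a row does not reach only later rows make up. A row lasts 1/12 s, in which the tool goes at most 41.7 mm and 7.16 degrees, less where a joint would pass 70% of its speed; a pose out of reach is approached as far as the arm can. A call with a number of a shift or a turn outside -1 to 1 is refused whole. A call with a gripper value outside its range is refused whole. The fingers move at their own pace and stop on an object; "grip_force" is the grip in N (left out, the last holds). Time passes only in rows, so rows that repeat a pose let the fingers close. It gives the time, the measured TCP pose, the force and the opening at its end, in the units of the state.
- env.observe(): the state, without advancing time (a new reading comes with each control period).
- eyes.get_image(name): name is "side" or "top"; returns the picture (384x512x3 uint8, red, green, blue); there is no depth.
- eyes.camera_params(name): a dict with "intrinsics" (3x3 intrinsics, pixels), "k1" (the pictures are not rectified: a ray, as slopes to the right and down, at radius r is drawn at 1 + k1 r^2 times it, then the intrinsics apply), "R" (3x3) and "t" (3): a world point X has camera coordinates R X + t. Camera axes: x right, y down, z forward; pixel columns grow to the right and rows downward; lengths in m; the calibration is good to about 2 mm. A picture is of the moment at which its call begins. camera_params takes no time and is no camera call.
- close_job(): hands the job in, once; it reports no verdict.
The state is a dict: "time_s": time; "q": joint angles; "qvel": joint speeds; "joint_efforts": joint torques, N m; "position": TCP position; "tool_rot": TCP orientation; "ft_force": force on the tool from outside, world axes, zero at the start; "wrist_torque": the same for the moment, N m; "grip_width": finger opening in m.
Only numpy, scipy, OpenCV 4.12 (cv2) and the standard library are available. Lean on these libraries where they do the work, as an engineer would, in place of code of your own. Each camera call takes 0.05 s, during which the arm holds its last target.

## Working session

There is one attempt and no reset: what is moved stays moved. The work goes in short steps, Python scripts to look and compute and a tool call to move; the robot and the scene stay as the last step left them, time stands still between calls to the robot, and variables do not carry over. Pictures are saved under pics/ and viewed, and the job is handed in when it is done.

Besides the shell and the picture viewer there is one more tool, called after "Call:" as name(argument=value, ...) on one line, values as JSON. jog_arm: Moves the arm, as the interface text tells. Its arguments: {"type":"object","properties":{"deltas":{"type":"array"},"grip_force":{"type":"number"}},"required":["deltas"]}

```bash
ls; mkdir -p pics; python3 - <<'E'
from rig import env, eyes
import cv2
print(env.observe())
for n in("side","top"):
    im=eyes.get_image(n); cv2.imwrite(f"pics/{n}0.png",im[:,:,::-1]); print(n,eyes.camera_params(n))
E
```

```text
pics
{'time_s': 0.0, 'q': array([ 6.25489903e+01,  2.18405686e+01,  7.43845326e+01, -1.76726726e-03,
        8.38596210e+01, -1.23353298e+01]), 'qvel': array([-0.04864173,  0.00187909,  0.04563992, -0.05344583, -0.06183682,
       -0.07946708]), 'joint_efforts': array([-2.80979686e-03, -4.48459411e+01, -2.31275475e+01, -3.14475528e-04,
        4.75205408e-03,  2.88768945e-05]), 'position': array([0.14328699, 0.53069641, 0.23071704]), 'tool_rot': array([[-9.65402076e-01,  2.60765035e-01, -6.54442611e-04],
       [ 2.60765699e-01,  9.65401207e-01, -1.32632706e-03],
       [ 2.85939966e-04, -1.45109508e-03, -9.99998906e-01]]), 'ft_force': array([-0.39925044, -0.79146256,  0.187956  ]), 'wrist_torque': array([0.01753058, 0.00467957, 0.09705585]), 'grip_width': 0.0855114238126239}
side {'intrinsics': array([[472.8021808 ,   0.        , 260.59844993],
       [  0.        , 472.8021808 , 189.97866534],
       [  0.        ,   0.        ,   1.        ]]), 'k1': -0.17683282362857877, 'R': array([[ 0.82053163, -0.57110045, -0.02391911],
       [-0.29387507, -0.38559547, -0.87461625],
       [ 0.49027063,  0.72467952, -0.48422546]]), 't': array([-0.42144408,  0.30242548,  0.99965708])}
top {'intrinsics': array([[350.74216524,   0.        , 251.4780604 ],
       [  0.        , 350.74216524, 191.77306748],
       [  0.        ,   0.        ,   1.        ]]), 'k1': 0.03816309054241079, 'R': array([[ 0.02112272, -0.99960322, -0.01863417],
       [-0.99215294, -0.01866064, -0.12362977],
       [ 0.12323299,  0.02109934, -0.99215344]]), 't': array([0.06959022, 0.57949333, 0.94832967])}
```

View pics/side0.png

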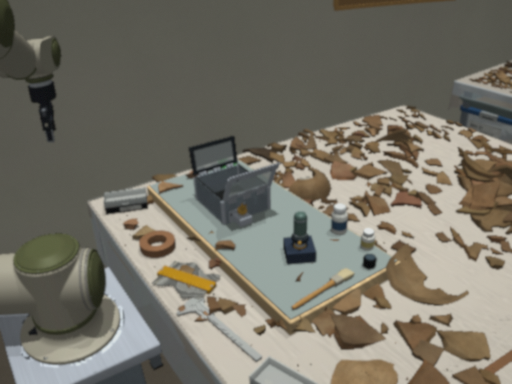

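View pics/top0.png

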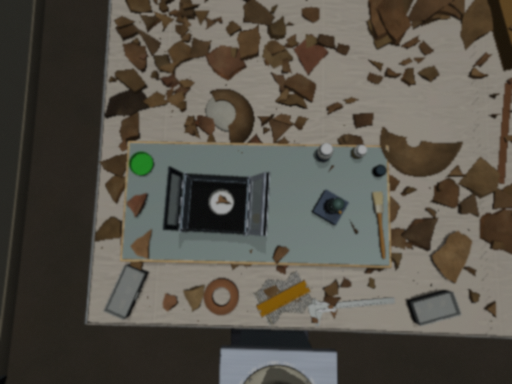

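```bash
cat > h.py <<'E'
import numpy as np, cv2
from rig import env, eyes
P={n:eyes.camera_params(n) for n in("side","top")}
def proj(n,X):
    p=P[n];c=p["R"]@np.asarray(X,float)+p["t"];s=c[:2]/c[2];s=s*(1+p["k1"]*(s@s));K=p["intrinsics"];return (K@np.r_[s,1])[:2]
def ray(n,uv):
    p=P[n];K=p["intrinsics"];d=np.array([(uv[0]-K[0,2])/K[0,0],(uv[1]-K[1,2])/K[1,1]]);s=d.copy()
    for _ in range(50): s=d/(1+p["k1"]*(s@s))
    return -p["R"].T@p["t"], p["R"].T@np.r_[s,1]
def onz(n,uv,z):
    o,d=ray(n,uv);return o+d*(z-o[2])/d[2]
def tri(uvs,uvt):
    A=np.zeros((3,3));b=np.zeros(3);L=[ray("side",uvs),ray("top",uvt)]
    for o,d in L:
        d=d/np.linalg.norm(d);M=np.eye(3)-np.outer(d,d);A+=M;b+=M@o
    X=np.linalg.solve(A,b);return X,[np.linalg.norm(proj(n,X)-u) for n,u in(("side",uvs),("top",uvt))]
def crop(n,im,x0,y0,x1,y1,f,name):
    cv2.imwrite(name,cv2.resize(im[y0:y1,x0:x1],None,fx=f,fy=f,interpolation=cv2.INTER_CUBIC)[:,:,::-1])
E
python3 - <<'E'
from h import *
for n in P: print(n,-P[n]["R"].T@P[n]["t"],proj(n,[.143,.531,.231]))
t=cv2.imread("pics/top0.png")[:,:,::-1];s=cv2.imread("pics/side0.png")[:,:,::-1]
crop("top",t,115,135,275,255,5,"pics/t1.png");crop("top",t,275,135,405,275,4,"pics/t2.png")
crop("side",s,180,130,290,230,6,"pics/s1.png");crop("side",s,260,190,400,320,4.5,"pics/s2.png")
E
```

```text
side [-0.055419   -0.84850403  0.73848508] [ 53.19072211 140.44001734]
top [0.45661058 0.06036719 1.01382793] [ 29.08633475 383.70930334]
```

View pics/t1.png

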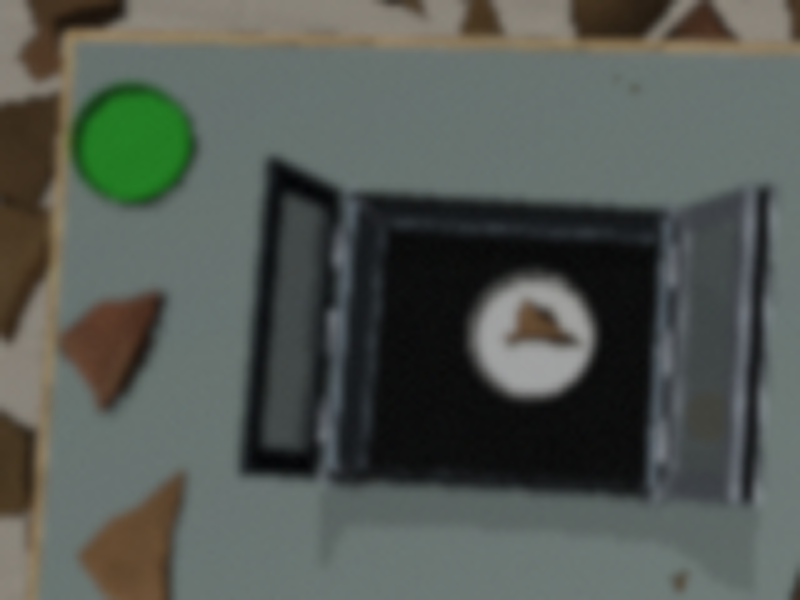

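View pics/s1.png

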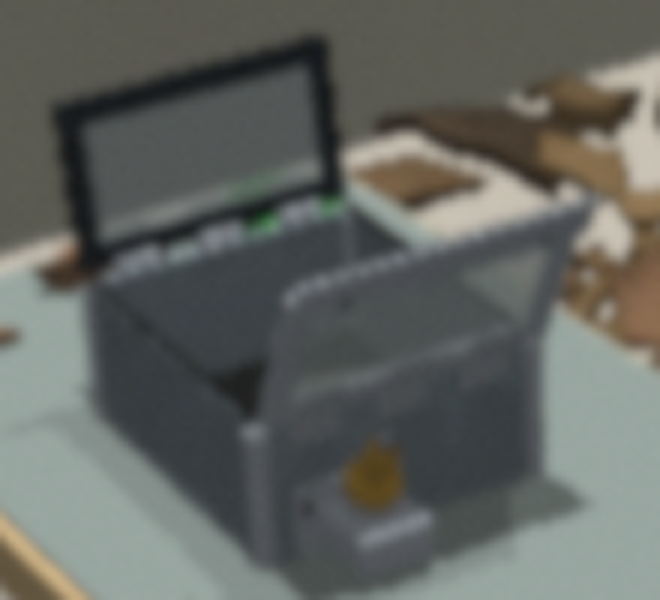

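View pics/t2.png

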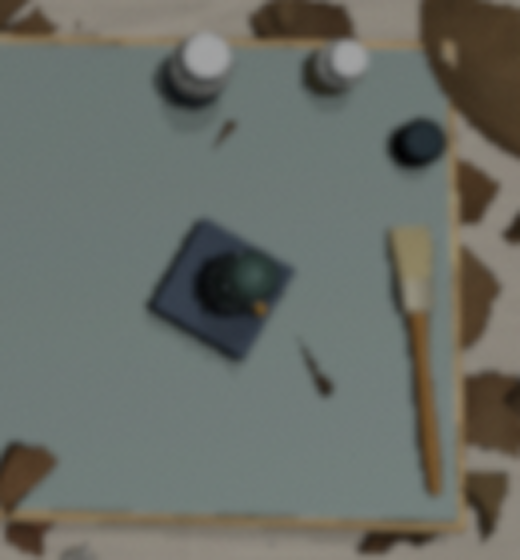

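View pics/s2.png

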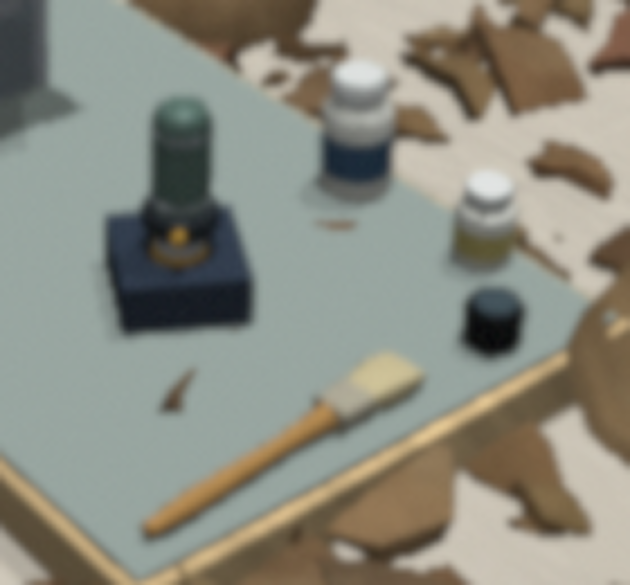

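```bash
cat >> h.py <<'E'
def T1(u): return ((u[0]+.5)/5-.5+115,(u[1]+.5)/5-.5+135)
def S1(u): return ((u[0]+.5)/6-.5+180,(u[1]+.5)/6-.5+130)
def T2(u): return ((u[0]+.5)/4-.5+275,(u[1]+.5)/4-.5+135)
def S2(u): return ((u[0]+.5)/4.5-.5+260,(u[1]+.5)/4.5-.5+190)
E
python3 - <<'E'
from h import *
np.set_printoptions(precision=4,suppress=True)
c=[onz("top",T1(u),.117) for u in[(345,192),(680,210),(650,497),(325,478)]]
for a in c: print(a)
print([np.linalg.norm(c[i][:2]-c[(i+1)%4][:2]) for i in range(4)], np.mean(c,0))
print("side corners", [onz("side",S1(u),z) for u,z in[((100,275),.117),((255,430),.117)]])
print("plain edge corners tri",tri(S1((60,108)),T1((245,470))),tri(S1((322,42)),T1((272,160))))
print("lip edge", tri(S1((290,295)),T1((742,500))),tri(S1((590,205)),T1((765,187))))
print("stand corners", [onz("top",T2(u),.072) for u in[(203,218),(295,270),(240,362),(148,305)]])
print("charger top", onz("top",T2((256,272)),.16),onz("side",S2((183,110)),.16))
E
```

```text
[0.6139 0.257  0.117 ]
[0.6076 0.0826 0.117 ]
[0.4597 0.0946 0.117 ]
[0.466  0.2604 0.117 ]
[np.float64(0.17452109668368693), np.float64(0.1483878982528483), np.float64(0.16592808001032275), np.float64(0.14794761794509653)] [0.5368 0.1736 0.117 ]
side corners [array([0.4748, 0.2668, 0.117 ]), array([0.4588, 0.0928, 0.117 ])]
plain edge corners tri (array([0.468 , 0.2783, 0.2032]), [np.float64(0.005399924149557502), np.float64(0.006799988483480349)]) (array([0.6128, 0.2744, 0.2005]), [np.float64(0.4071916256554411), np.float64(0.5133691986251122)])
lip edge (array([0.4577, 0.0497, 0.2018]), [np.float64(0.5448604659818957), np.float64(0.5863669432288425)]) (array([0.6041, 0.0412, 0.2027]), [np.float64(0.3176946279444583), np.float64(0.3530302276947088)])
stand corners [array([ 0.5845, -0.1185,  0.072 ]), array([ 0.5506, -0.1794,  0.072 ]), array([ 0.4885, -0.1424,  0.072 ]), array([ 0.5251, -0.0817,  0.072 ])]
charger top [ 0.5401 -0.1336  0.16  ] [ 0.5377 -0.1326  0.16  ]
```

```bash
cat >> h.py <<'E'
import json
from scipy.spatial.transform import Rotation as Ro
BC=np.array([.5367,.1735,.042]); BY=np.radians(-2.3)
BR=Ro.from_euler('z',BY).as_matrix()
def B(p): return BC+BR@np.asarray(p,float)
RD=np.column_stack([BR@[0,1,0],BR@[1,0,0],[0,0,-1.]])   # tool x=box y, y=box x, z down
def cmd():
    try:
        c=json.load(open('cmd.json'));return np.array(c[0]),np.array(c[1])
    except FileNotFoundError:
        x=np.array([-.9654,.26077,0]);x/=np.linalg.norm(x);z=np.array([0,0,-1.])
        return np.array([.143,.531,.231]),np.column_stack([x,np.cross(z,x),z])
def apply(deltas):
    "track commanded pose from last row sent"
    p,R=cmd();d=np.array(deltas[-7:],float)
    p2=p+R@(d[:3]*.75);R2=R@Ro.from_rotvec(d[3:6]*np.pi).as_matrix()
    json.dump([p2.tolist(),R2.tolist()],open('cmd.json','w'));print("cmd",p2.round(4))
def rows(wps,g):
    p,R=cmd();out=[]
    for P_,R_ in wps:
        d=R.T@(np.asarray(P_)-p)/.75; a=Ro.from_matrix(R.T@R_).as_rotvec()/np.pi
        out+=list(d.round(4))+list(a.round(4))+[g]
    print(json.dumps([float(x) for x in out]))
E
python3 - <<'E'
from h import *
print(RD, np.linalg.det(RD))
W=[(B([0,.17,.21]),RD)]*1
rows(W,1)
p=B([0,.156,.142]);print(p);rows([(p,RD)],1)
E
```

```text
[[ 0.04013179  0.9991944   0.        ]
 [ 0.9991944  -0.04013179  0.        ]
 [ 0.          0.         -1.        ]] 0.9999999999999999
[-0.5808, -0.1023, -0.028, 0.0, 0.0, 0.4288, 1.0]
[0.54296056 0.32937433 0.184     ]
[-0.5849, -0.1205, 0.0627, 0.0, 0.0, 0.4288, 1.0]
```

Call:
jog_arm(deltas=[-0.58,-0.102,-0.028,0,0,0.429,1,-0.58,-0.102,-0.028,0,0,0.429,1,-0.58,-0.102,-0.028,0,0,0.429,1,-0.58,-0.102,-0.028,0,0,0.429,1,-0.58,-0.102,-0.028,0,0,0.429,1,-0.58,-0.102,-0.028,0,0,0.429,1,-0.58,-0.102,-0.028,0,0,0.429,1,-0.58,-0.102,-0.028,0,0,0.429,1,-0.58,-0.102,-0.028,0,0,0.429,1,-0.58,-0.102,-0.028,0,0,0.429,1,-0.58,-0.102,-0.028,0,0,0.429,1,-0.58,-0.102,-0.028,0,0,0.429,1])

```text
time_s: 1.1
position: [0.5476, 0.3405, 0.2508]
tool_rot: [[0.051, 0.999, -0.0], [0.999, -0.051, -0.001], [-0.001, -0.0, -1.0]]
ft_force: [1.0, 1.4, -0.5]
grip_width: 0.0001
```

```bash
python3 - <<'E'
from h import *
apply([-0.58, -0.102, -0.028, 0, 0, 0.429, 1])
def C(th,r,off=.005):
    t=np.radians(th);d=np.array([-np.cos(t),np.sin(t)]);n=np.array([np.sin(t),np.cos(t)])
    return np.array([.087,.076])+r*d+off*n
W=[(B([0,.156,.145]),RD)]*2
for th in np.linspace(105,50,9):
    c=C(th,.078); W.append((B([0,c[0]+.011,c[1]]),RD))
rows(W,1)
W=[]
for th in np.linspace(43,0,9):
    c=C(th,.078); W.append((B([0,c[0]+.011,c[1]]),RD))
c=C(0,.078);W.append((B([0,c[0]+.011,c[1]-.003]),RD)); 
for w in W: print(w[0].round(4))
E
```

```text
cmd [0.543  0.3437 0.252 ]
[-0.0191, 0.0007, 0.0867, 0.0, 0.0, -0.0002, 1.0, -0.0191, 0.0007, 0.0867, 0.0, 0.0, -0.0002, 1.0, -0.0631, 0.0008, 0.0799, 0.0, 0.0, -0.0002, 1.0, -0.0751, 0.0008, 0.0767, 0.0, 0.0, -0.0002, 1.0, -0.0875, 0.0008, 0.0748, 0.0, 0.0, -0.0002, 1.0, -0.1, 0.0008, 0.0745, 0.0, 0.0, -0.0002, 1.0, -0.1124, 0.0008, 0.0757, 0.0, 0.0, -0.0002, 1.0, -0.1246, 0.0008, 0.0783, 0.0, 0.0, -0.0002, 1.0, -0.1365, 0.0008, 0.0824, 0.0, 0.0, -0.0002, 1.0, -0.1477, 0.0008, 0.0879, 0.0, 0.0, -0.0002, 1.0, -0.1582, 0.0008, 0.0947, 0.0, 0.0, -0.0002, 1.0]
[0.5385 0.2178 0.1749]
[0.5383 0.2127 0.1696]
[0.5381 0.2082 0.1639]
[0.5379 0.2042 0.1577]
[0.5378 0.2007 0.1512]
[0.5377 0.1979 0.1445]
[0.5376 0.1958 0.1375]
[0.5375 0.1943 0.1303]
[0.5375 0.1935 0.123 ]
[0.5375 0.1935 0.12  ]
```

Call:
jog_arm(deltas=[-0.019,0.001,0.087,0,0,0,1,-0.019,0.001,0.087,0,0,0,1,-0.063,0.001,0.08,0,0,0,1,-0.075,0.001,0.077,0,0,0,1,-0.088,0.001,0.075,0,0,0,1,-0.1,0.001,0.0745,0,0,0,1,-0.112,0.001,0.076,0,0,0,1,-0.125,0.001,0.078,0,0,0,1,-0.137,0.001,0.082,0,0,0,1,-0.148,0.001,0.088,0,0,0,1,-0.158,0.001,0.095,0,0,0,1])

```text
time_s: 2.02
position: [0.5394, 0.2244, 0.1809]
tool_rot: [[0.041, 0.999, 0.001], [0.999, -0.041, -0.0], [-0.0, 0.001, -1.0]]
ft_force: [-0.7, 0.8, 1.9]
grip_width: 0.0002
```

```bash
python3 - <<'E'
from h import *
apply([-0.158, 0.001, 0.095, 0, 0, 0, 1])
def C(th,r,off=.005):
    t=np.radians(th);d=np.array([-np.cos(t),np.sin(t)]);n=np.array([np.sin(t),np.cos(t)])
    return np.array([.087,.076])+r*d+off*n
W=[]
for th in np.linspace(43,0,9):
    c=C(th,.078); W.append((B([0,c[0]+.011,c[1]]),RD))
c=C(0,.078);W.append((B([0,c[0]+.011,c[1]-.003]),RD)); 
rows(W,1)
im=eyes.get_image("side");crop("side",im,150,90,310,210,5,"pics/s3.png")
E
```

```text
cmd [0.5389 0.2253 0.1808]
[-0.01, -0.0002, 0.0079, 0.0, 0.0, -0.0002, 1.0, -0.0167, -0.0002, 0.0149, 0.0, 0.0, -0.0002, 1.0, -0.0228, -0.0002, 0.0225, 0.0, 0.0, -0.0002, 1.0, -0.0282, -0.0002, 0.0307, 0.0, 0.0, -0.0002, 1.0, -0.0328, -0.0002, 0.0393, 0.0, 0.0, -0.0002, 1.0, -0.0365, -0.0002, 0.0484, 0.0, 0.0, -0.0002, 1.0, -0.0394, -0.0002, 0.0577, 0.0, 0.0, -0.0002, 1.0, -0.0414, -0.0002, 0.0673, 0.0, 0.0, -0.0002, 1.0, -0.0424, -0.0002, 0.077, 0.0, 0.0, -0.0002, 1.0, -0.0424, -0.0002, 0.081, 0.0, 0.0, -0.0002, 1.0]
```

View pics/s3.png

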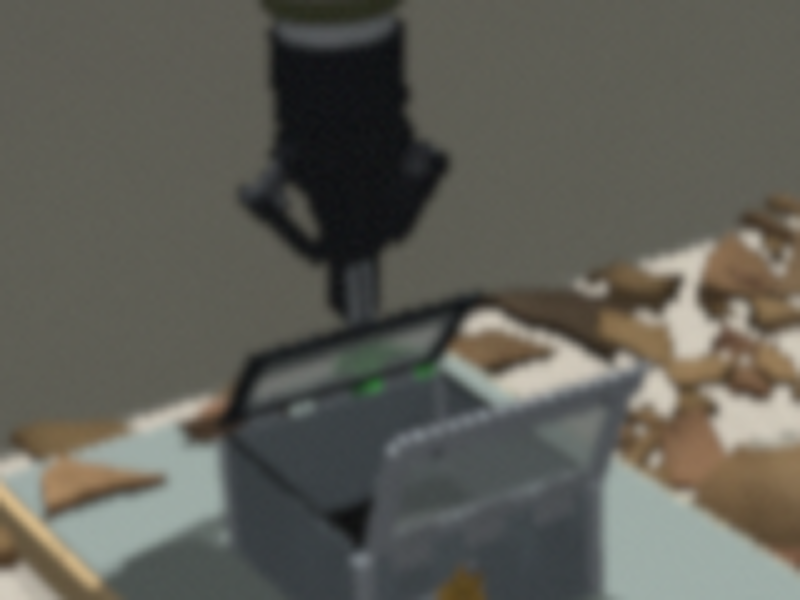

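The plain leaf follows the finger (edge now at about (365,320), roughly 50°). I'll continue.

Call:
jog_arm(deltas=[-0.01,0,0.008,0,0,0,1,-0.017,0,0.015,0,0,0,1,-0.023,0,0.0225,0,0,0,1,-0.028,0,0.031,0,0,0,1,-0.033,0,0.039,0,0,0,1,-0.0365,0,0.048,0,0,0,1,-0.039,0,0.058,0,0,0,1,-0.041,0,0.067,0,0,0,1,-0.042,0,0.075,0,0,0,1,-0.042,0,0.079,0,0,0,1,-0.042,0,0.079,0,0,0,1])

```text
time_s: 2.98
position: [0.5381, 0.1936, 0.1233]
tool_rot: [[0.04, 0.999, 0.001], [0.999, -0.04, -0.001], [-0.0, 0.001, -1.0]]
ft_force: [-4.8, -2.8, 14.3]
grip_width: -0.0001
```

```bash
python3 - <<'E'
from h import *
apply([-0.042, 0, 0.079, 0, 0, 0, 1])
im=eyes.get_image("top");crop("top",im,115,135,275,255,5,"pics/t4.png")
rows([(B([0,.02,.22]),RD),(B([0,-.195,.22]),RD),(B([0,-.195,.14]),RD)],1)
E
```

```text
cmd [0.5376 0.1938 0.1215]
[-0.0004, -0.0002, -0.1873, 0.0, 0.0, -0.0002, 1.0, -0.2871, 0.0, -0.1873, 0.0, 0.0, -0.0002, 1.0, -0.2871, 0.0, -0.0807, 0.0, 0.0, -0.0002, 1.0]
```

View pics/t4.png

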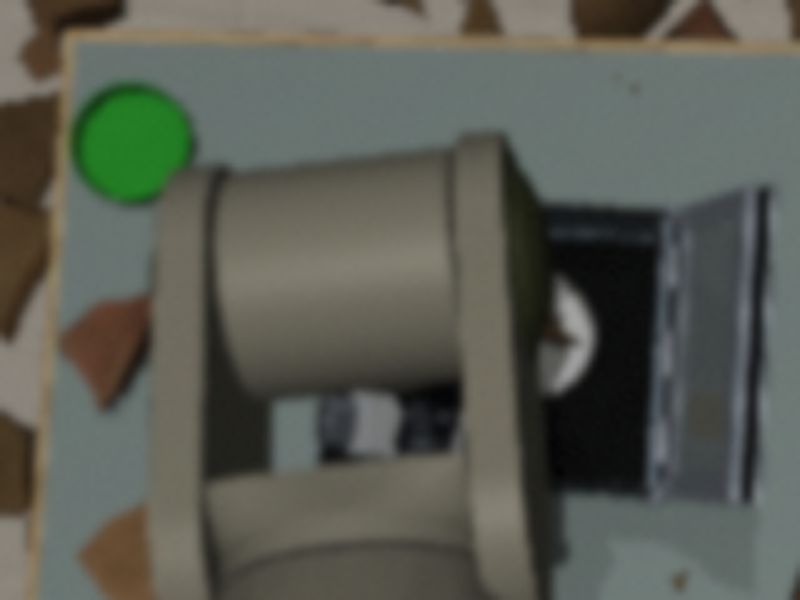

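Call:
jog_arm(deltas=[0,0,-0.05,0,0,0,1,0,0,-0.1,0,0,0,1,0,0,-0.15,0,0,0,1,0,0,-0.187,0,0,0,1,-0.287,0,-0.187,0,0,0,1,-0.287,0,-0.187,0,0,0,1,-0.287,0,-0.187,0,0,0,1,-0.287,0,-0.187,0,0,0,1,-0.287,0,-0.187,0,0,0,1,-0.287,0,-0.187,0,0,0,1,-0.287,0,-0.081,0,0,0,1,-0.287,0,-0.081,0,0,0,1])

```text
time_s: 4.03
position: [0.5299, -0.0223, 0.1823]
tool_rot: [[0.042, 0.999, 0.004], [0.999, -0.042, -0.001], [-0.001, 0.004, -1.0]]
ft_force: [1.0, -0.2, -0.7]
grip_width: -0.0002
```

```bash
python3 - <<'E'
from h import *
apply([-0.287, 0, -0.081, 0, 0, 0, 1])
im=eyes.get_image("top");crop("top",im,115,135,275,255,5,"pics/t5.png")
im=eyes.get_image("side");crop("side",im,180,90,340,210,5,"pics/s5.png")
def C(th,r,off=.01):
    t=np.radians(th);d=np.array([np.cos(t),np.sin(t)]);n=np.array([-np.sin(t),np.cos(t)])
    return np.array([-.087,.076])+r*d+off*n
W=[]
for th in list(np.linspace(122,40,12)):
    c=C(th,.092); W.append((B([0,c[0]-.011,c[1]]),RD))
rows(W,1)
W=[]
for th in list(np.linspace(33,0,8)):
    c=C(th,.092); W.append((B([0,c[0]-.011,c[1]]),RD))
for w in W: print(w[0].round(4))
E
```

```text
cmd [ 0.5289 -0.0213  0.1823]
[0.0529, -0.0, -0.0113, 0.0, 0.0, -0.0002, 1.0, 0.0661, -0.0, -0.0204, 0.0, 0.0, -0.0002, 1.0, 0.0804, -0.0, -0.0277, 0.0, 0.0, -0.0002, 1.0, 0.0956, -0.0, -0.033, 0.0, 0.0, -0.0002, 1.0, 0.1112, -0.0001, -0.0364, 0.0, 0.0, -0.0002, 1.0, 0.1272, -0.0001, -0.0377, 0.0, 0.0, -0.0002, 1.0, 0.1432, -0.0001, -0.0369, 0.0, 0.0, -0.0002, 1.0, 0.159, -0.0001, -0.0341, 0.0, 0.0, -0.0002, 1.0, 0.1743, -0.0001, -0.0292, 0.0, 0.0, -0.0002, 1.0, 0.1888, -0.0001, -0.0224, 0.0, 0.0, -0.0002, 1.0, 0.2024, -0.0001, -0.0137, 0.0, 0.0, -0.0002, 1.0, 0.2146, -0.0001, -0.0034, 0.0, 0.0, -0.0002, 1.0]
[0.5356 0.1472 0.1765]
[0.5358 0.1518 0.1704]
[0.536  0.1558 0.164 ]
[0.5361 0.1593 0.1572]
[0.5362 0.1623 0.1502]
[0.5363 0.1646 0.1429]
[0.5364 0.1664 0.1355]
[0.5365 0.1675 0.128 ]
```

View pics/t5.png

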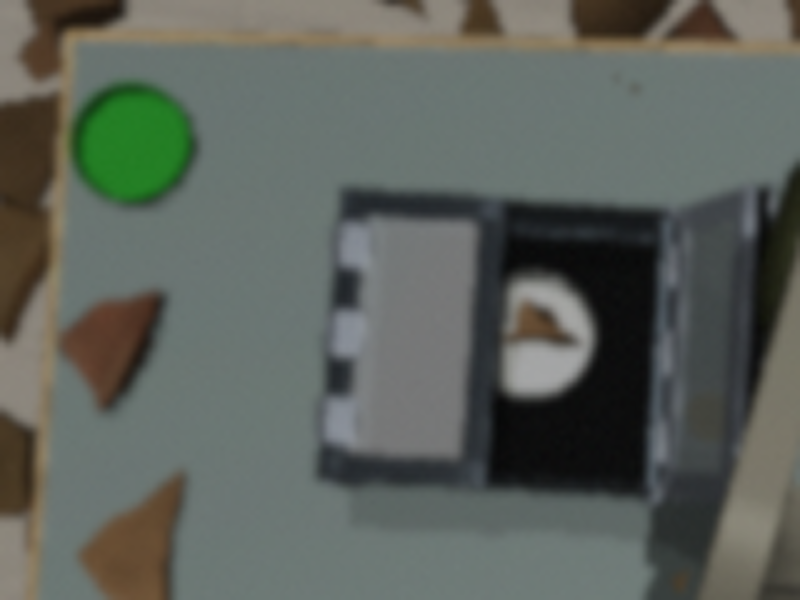

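View pics/s5.png

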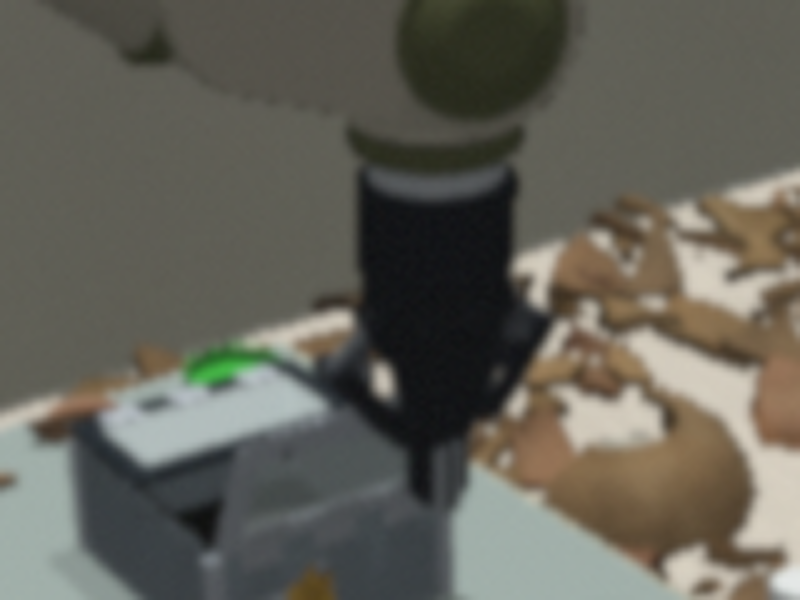

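Call:
jog_arm(deltas=[0.053,0,-0.011,0,0,0,1,0.066,0,-0.02,0,0,0,1,0.08,0,-0.028,0,0,0,1,0.096,0,-0.033,0,0,0,1,0.111,0,-0.036,0,0,0,1,0.127,0,-0.038,0,0,0,1,0.143,0,-0.037,0,0,0,1,0.159,0,-0.034,0,0,0,1,0.174,0,-0.029,0,0,0,1,0.189,0,-0.022,0,0,0,1,0.202,0,-0.014,0,0,0,1,0.215,0,-0.003,0,0,0,1])

```text
time_s: 5.13
position: [0.5358, 0.141, 0.1841]
tool_rot: [[0.041, 0.999, -0.0], [0.999, -0.041, 0.0], [0.0, -0.0, -1.0]]
ft_force: [-0.2, -0.8, 0.4]
grip_width: 0.0
```

```bash
python3 - <<'E'
from h import *
apply([0.215, 0, -0.003, 0, 0, 0, 1])
im=eyes.get_image("side");crop("side",im,180,90,340,210,5,"pics/s6.png")
def C(th,r,off=.01):
    t=np.radians(th);d=np.array([np.cos(t),np.sin(t)]);n=np.array([-np.sin(t),np.cos(t)])
    return np.array([-.087,.076])+r*d+off*n
W=[]
for th in list(np.linspace(33,0,8)):
    c=C(th,.092); W.append((B([0,c[0]-.011,c[1]]),RD))
rows(W,1)
E
```

```text
cmd [0.5354 0.1399 0.1845]
[0.0098, -0.0001, 0.0107, 0.0, 0.0, -0.0002, 1.0, 0.0159, -0.0001, 0.0188, 0.0, 0.0, -0.0002, 1.0, 0.0213, -0.0001, 0.0274, 0.0, 0.0, -0.0002, 1.0, 0.026, -0.0001, 0.0364, 0.0, 0.0, -0.0002, 1.0, 0.0299, -0.0001, 0.0458, 0.0, 0.0, -0.0002, 1.0, 0.0331, -0.0001, 0.0554, 0.0, 0.0, -0.0002, 1.0, 0.0354, -0.0001, 0.0653, 0.0, 0.0, -0.0002, 1.0, 0.0369, -0.0001, 0.0753, 0.0, 0.0, -0.0002, 1.0]
```

View pics/s6.png

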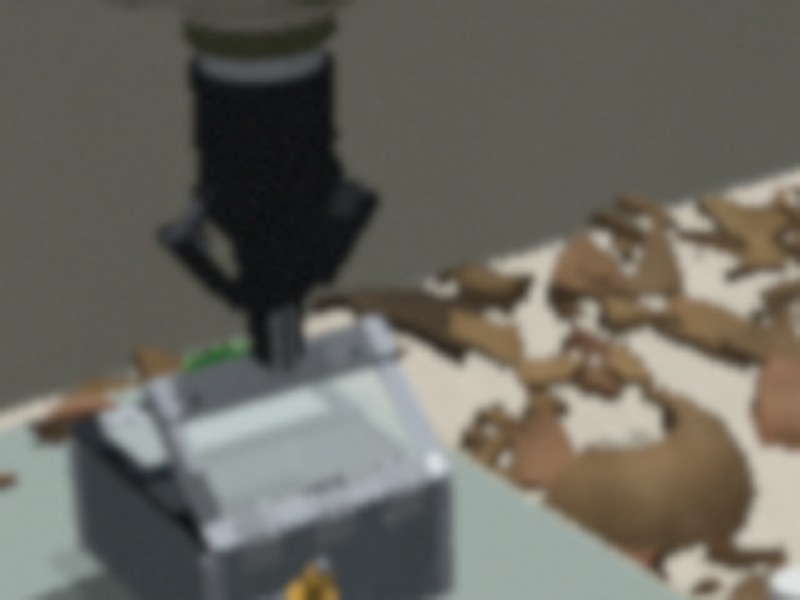

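The lip leaf is following (about 40° now, fingertip on its lip). I'll press it flat.

Call:
jog_arm(deltas=[0.01,0,0.011,0,0,0,1,0.016,0,0.019,0,0,0,1,0.021,0,0.027,0,0,0,1,0.026,0,0.036,0,0,0,1,0.03,0,0.046,0,0,0,1,0.033,0,0.055,0,0,0,1,0.035,0,0.065,0,0,0,1,0.036,0,0.073,0,0,0,1,0.036,0,0.0775,0,0,0,1,0.036,0,0.0775,0,0,0,1])

```text
time_s: 6.02
position: [0.5369, 0.1669, 0.1276]
tool_rot: [[0.041, 0.999, 0.001], [0.999, -0.041, 0.0], [0.0, 0.001, -1.0]]
ft_force: [-3.2, 0.6, 8.4]
grip_width: 0.0003
```

```bash
python3 - <<'E'
from h import *
apply([0.036, 0, 0.0775, 0, 0, 0, 1])
t=cv2.imread("pics/top0.png").astype(int);s=cv2.imread("pics/side0.png").astype(int)
for n,im,(x0,y0,x1,y1) in(("top",t,(320,190,355,222)),("side",s,(288,205,315,250))):
    b,g,r=im[...,0],im[...,1],im[...,2]
    m=((g-b>2)&(g-r>6)).astype(np.uint8);mm=np.zeros_like(m);mm[y0:y1,x0:x1]=m[y0:y1,x0:x1]
    k,lab,st,ce=cv2.connectedComponentsWithStats(mm);i=1+np.argmax(st[1:,4]);print(n,st[i],ce[i])
    for v in range(st[i][1],st[i][1]+st[i][3]):
        xs=np.where(lab[v]==i)[0];print(v,xs.min(),xs.max(),end='; ')
    print()
# predicted: project axis pts
for a in[(.5385,-.132),(.5372,-.1305)]:
    for z in(.048+.055,.048+.084,.048+.112): print(a,z,proj("side",[*a,z]).round(1),proj("top",[*a,z]).round(1))
E
```

```text
cmd [0.5365 0.1668 0.1264]
top [341 191  14  31 221] [349.14479638 210.239819  ]
191 351 351; 192 352 352; 193 349 353; 194 344 352; 195 345 354; 196 345 353; 197 346 353; 198 346 352; 199 348 351; 200 352 353; 201 353 353; 202 353 353; 203 350 354; 204 350 354; 205 349 354; 206 349 354; 207 348 354; 208 347 354; 209 347 354; 210 346 354; 211 346 353; 212 345 354; 213 344 353; 214 344 354; 215 343 354; 216 343 354; 217 342 354; 218 342 354; 219 341 354; 220 341 353; 221 341 354; 
side [288 205  27  39 762] [301.16272966 219.88057743]
205 288 308; 206 288 310; 207 288 312; 208 288 314; 209 288 314; 210 288 314; 211 288 314; 212 288 314; 213 288 314; 214 288 314; 215 288 314; 216 288 314; 217 288 314; 218 288 314; 219 288 314; 220 288 314; 221 288 314; 222 288 314; 223 288 314; 224 288 314; 225 288 314; 226 288 314; 227 288 314; 228 288 314; 229 288 314; 230 288 314; 231 288 314; 232 288 314; 233 288 314; 234 288 314; 235 288 314; 236 312 314; 237 312 314; 238 313 314; 239 313 314; 240 313 314; 241 314 314; 242 314 314; 243 314 314; 
(0.5385, -0.132) 0.10300000000000001 [300.  234.2] [333.  205.3]
(0.5385, -0.132) 0.132 [300.2 224. ] [335.5 204.3]
(0.5385, -0.132) 0.16 [300.4 213.8] [338.  203.3]
(0.5372, -0.1305) 0.10300000000000001 [299.1 234.2] [332.4 205.8]
(0.5372, -0.1305) 0.132 [299.3 223.9] [334.9 204.8]
(0.5372, -0.1305) 0.16 [299.6 213.7] [337.4 203.8]
```

```bash
python3 - <<'E'
from h import *
t=cv2.imread("pics/top0.png");s=cv2.imread("pics/side0.png")
g=s[...,1].astype(float)
for v in(216,219,222,225,228,231):
    row=g[v,285:318];bgv=np.median(np.r_[row[:5],row[-5:]]);lo=row.min();th=(bgv+np.median(row[12:18]))/2
    i=np.where(row<th)[0];a=i[0];b=i[-1]
    l=285+a-1+(row[a-1]-th)/(row[a-1]-row[a]);r=285+b+(th-row[b])/(row[b+1]-row[b]);print(v,round(l,2),round(r,2),round((l+r)/2,2))
print(t[196:212,328:348,1]);print(t[196:212,328:348,2])
E
```

```text
216 292.72 307.16 299.94
219 293.22 306.76 299.99
222 293.07 306.59 299.83
225 293.24 306.44 299.84
228 293.23 306.46 299.84
231 293.11 306.18 299.64
[[ 60  59  58  57  56  57  59  63  68  77  88  99 108 113 118 119 120 120
  121 120]
 [ 58  56  53  51  49  51  56  56  53  57  64  75  87  99 109 116 119 120
  121 121]
 [ 52  46  42  38  37  42  52  54  50  50  53  58  65  78  92 105 114 117
  119 120]
 [ 37  30  30  28  30  36  47  50  52  55  56  57  57  61  71  86  99 108
  115 117]
 [ 23  24  25  27  31  36  45  54  58  62  63  62  61  58  58  65  77  89
  100 110]
 [ 20  22  24  27  32  39  49  59  63  68  71  70  65  61  57  54  60  69
   79  92]
 [ 23  24  24  27  33  42  53  62  67  74  79  77  70  61  57  54  53  58
   64  76]
 [ 24  22  24  29  35  44  55  63  71  78  84  82  75  64  58  54  52  54
   61  73]
 [ 21  20  23  29  34  44  55  64  72  78  82  82  72  65  59  54  52  55
   65  83]
 [ 20  21  24  30  34  40  52  61  69  74  77  74  68  62  57  53  52  58
   73  94]
 [ 21  20  28  37  35  36  46  55  63  67  69  67  62  60  55  50  53  64
   84 105]
 [ 21  21  26  
[... 1071 characters left out ...]
  41  45
   52  64]
 [ 17  16  18  24  26  32  40  47  54  60  64  63  55  48  43  41  41  46
   56  73]
 [ 16  15  19  25  27  29  38  45  52  56  59  57  51  45  42  40  42  49
   64  84]
 [ 18  15  23  31  28  27  33  41  46  50  52  51  46  44  40  38  44  54
   75  94]
 [ 18  17  21  28  26  26  30  35  39  43  44  43  42  40  36  38  47  64
   85 102]
 [ 18  16  16  20  22  27  27  31  33  37  39  39  39  35  37  43  54  71
   92 104]
 [ 16  16  16  17  19  23  24  27  28  32  38  43  43  41  42  51  66  84
  100 108]
 [ 13  16  18  20  21  22  23  24  26  33  48  66  68  57  53  63  79  96
  105 108]
 [ 11  16  21  23  25  24  24  21  24  34  57  84  92  79  67  76  92 104
  108 110]]
```

```bash
python3 - <<'E'
from h import *
c=[.538,-.132]
rows([([*cmd()[0][:2],.25],RD),([*c,.25],RD),([*c,.15],RD),([*c,.112],RD)],-1)
E
```

```text
[0.0, 0.0, -0.1648, 0.0, 0.0, -0.0002, -1.0, -0.398, 0.0182, -0.1648, 0.0, 0.0, -0.0002, -1.0, -0.398, 0.0182, -0.0315, 0.0, 0.0, -0.0002, -1.0, -0.398, 0.0182, 0.0192, 0.0, 0.0, -0.0002, -1.0]
```

Call:
jog_arm(deltas=[0,0,-0.04,0,0,0,1,0,0,-0.09,0,0,0,-1,0,0,-0.14,0,0,0,-1,0,0,-0.165,0,0,0,-1,-0.398,0.018,-0.165,0,0,0,-1,-0.398,0.018,-0.165,0,0,0,-1,-0.398,0.018,-0.165,0,0,0,-1,-0.398,0.018,-0.165,0,0,0,-1,-0.398,0.018,-0.165,0,0,0,-1,-0.398,0.018,-0.165,0,0,0,-1,-0.398,0.018,-0.165,0,0,0,-1,-0.398,0.018,-0.165,0,0,0,-1])

```text
time_s: 7.02
position: [0.5379, -0.1379, 0.2498]
tool_rot: [[0.046, 0.999, -0.0], [0.999, -0.046, -0.002], [-0.002, -0.0, -1.0]]
ft_force: [-0.8, -0.0, 0.1]
grip_width: 0.0857
```

```bash
python3 - <<'E'
from h import *
apply([-0.398, 0.018, -0.165, 0, 0, 0, -1])
im=eyes.get_image("top");crop("top",im,115,135,275,255,5,"pics/t7.png")
cv2.imwrite("pics/topraw7.png",im[:,:,::-1])
im=eyes.get_image("side");crop("side",im,180,120,340,240,5,"pics/s7.png");cv2.imwrite("pics/sideraw7.png",im[:,:,::-1])
c=[.538,-.132]
rows([([*c,.15],RD),([*c,.112],RD)],-1)
E
```

```text
cmd [ 0.5379 -0.132   0.2501]
[-0.0, 0.0002, 0.1335, 0.0, 0.0, -0.0002, -1.0, -0.0, 0.0002, 0.1842, 0.0, 0.0, -0.0002, -1.0]
```

View pics/t7.png

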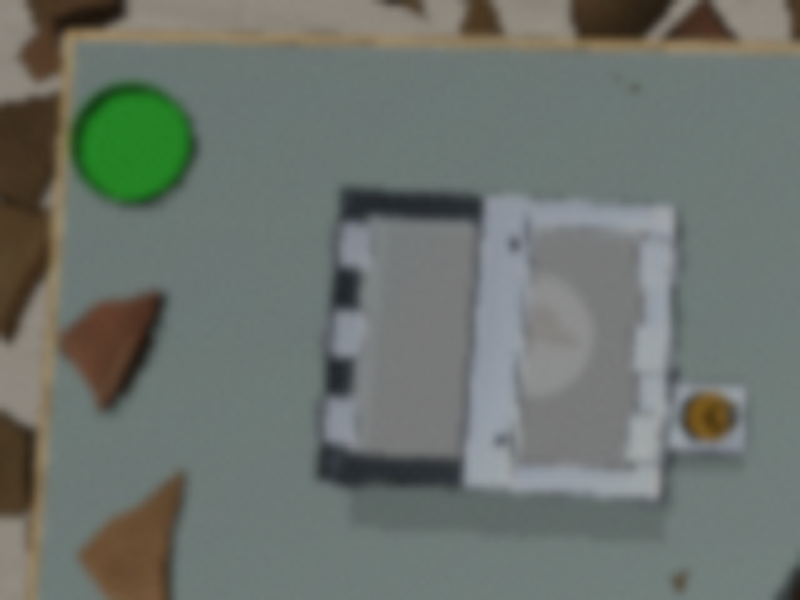

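View pics/s7.png

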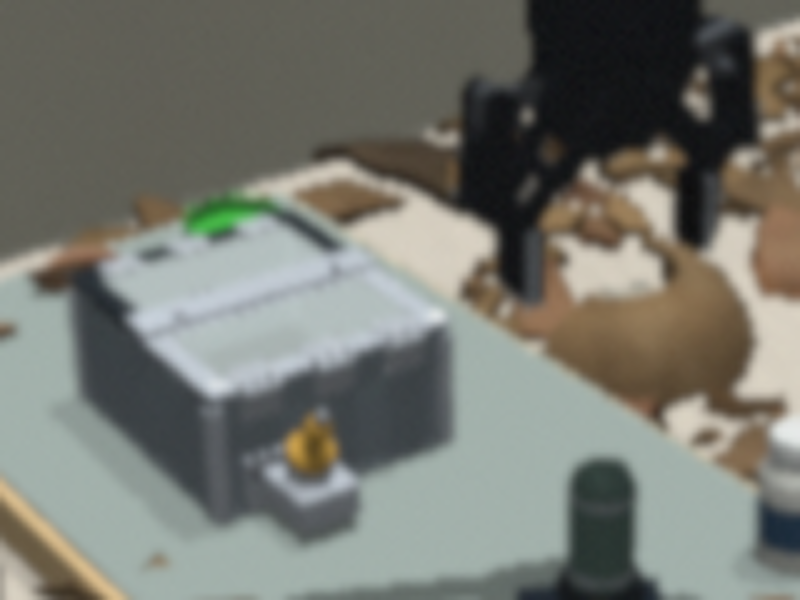

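```bash
python3 - <<'E'
from h import *
def prof(name,x0,y0,x1,y1):
    im=cv2.imread(name).astype(int);m=im[...,2]-im[...,0];return m
m=prof("pics/topraw7.png",0,0,0,0);print("top cols 248-266 rows 209-227");print(m[209:227,248:266])
m=prof("pics/sideraw7.png",0,0,0,0);print("side cols 232-252, rows 198-220");print(m[198:220,232:252])
E
```

```text
top cols 248-266 rows 209-227
[[ -8  -9  -9  -8  -8  -8  -8  -8  -8  -8  -7  -8  -7  -7  -8  -7  -8  -8]
 [ -9 -10  -9 -10  -9  -9  -8  -8  -8  -8  -9  -8  -7  -8  -8  -8  -8  -8]
 [ -9 -11 -11 -12 -11 -10  -9  -8  -7  -5  -6  -8  -8  -9  -8  -9  -8  -9]
 [-10 -12 -13 -13 -11  -9  -5  -1   3   4   2  -4  -8 -11 -11 -11  -9  -9]
 [-10 -13 -14 -13 -11  -4   8  21  27  29  22  10  -4 -10 -12 -11 -10  -8]
 [ -9 -12 -13 -12  -5  11  36  53  61  60  49  31  10  -3  -9 -10  -9  -8]
 [-10 -11 -11  -8   8  40  67  78  79  73  66  52  29   9  -3  -8  -9  -8]
 [ -9 -11 -10  -3  25  63  81  82  75  69  70  66  44  17   1  -5  -9  -7]
 [-10 -11  -9   1  35  72  84  78  67  64  71  69  42  11  -2  -7  -8  -8]
 [-11 -11  -8   5  40  75  82  76  62  60  70  71  44  10  -4  -8  -8  -8]
 [-11 -11  -8   3  38  72  82  77  64  59  67  67  47  17  -1  -7  -9  -9]
 [-11 -12  -9  -1  23  60  79  81  74  64  62  57  38  10  -5 -10 -10  -8]
 [-10 -11 -11  -8   4  35  62  74  76  68  57  42  18  -1 -10 -12 -10 -10]
 [-11 -12 -12 -11  -7   6  27  42  50  48  36  19   2 -10 -14 -13 -10  -8]
 [-10 -12 -12 -13 -1
[... 1483 characters left out ...]
   3  -8
   -8 -10]
 [-10 -10 -10 -12  -6  17  58  85  90  77  66  63  63  56  32   6  -5 -10
   -9  -9]
 [ -9 -13 -14 -14 -12  -1  25  52  66  64  59  54  45  28   6  -7 -11 -12
  -11 -10]
 [-10 -14 -15 -16 -14 -10   2  16  29  36  36  31  21   5  -7 -14 -15 -13
  -13 -11]
 [-10 -13 -14 -15 -15 -12  -7  -3   4   8  11   7   1  -8 -14 -16 -16 -15
  -14 -12]
 [ -8 -10 -12 -13 -14 -13 -11  -9  -7  -6  -5  -7 -10 -13 -16 -17 -17 -16
  -14 -12]
 [ -8  -8 -10 -11 -13 -14 -13 -13 -11 -12 -12 -13 -14 -15 -16 -16 -15 -14
  -12 -11]
 [ -8  -7  -8  -9 -10 -11 -13 -14 -14 -14 -15 -15 -14 -14 -14 -13 -12 -11
  -10  -9]
 [ -7  -6  -7  -8  -8 -10 -12 -13 -14 -14 -14 -13 -13 -12 -11 -10  -9  -9
   -9  -8]]
```

```bash
python3 - <<'E'
from h import *
N=B([-.03,-.111,.046]);print("box-based nipple",N)
Nt=onz("top",(255.5,217.8),.088);print("top",Nt)
a=BR@[0,-np.sin(np.radians(25)),np.cos(np.radians(25))]
e1=BR@[1,0,0];e2=np.cross(a,e1)
for nm,S in(("box",N),("top",Nt)):
    for n in("side","top"):
        rim=np.array([proj(n,S+.0135*(np.cos(t)*e1+np.sin(t)*e2)) for t in np.linspace(0,6.28,60)])
        print(nm,n,"rim",rim.min(0).round(1),rim.max(0).round(1),"seat c",proj(n,S).round(1),"ball",proj(n,S+.017*a).round(1),"pin",proj(n,S+.0315*a).round(1))
# lid corners
for u,z in[((343,187),.123),((677,205),.123),((660,497),.123),((320,480),.123)]: print(onz("top",T1(u),z).round(4))
for p in[(.075,.087,.081),(.075,-.087,.081),(-.075,-.087,.081),(-.075,.087,.081)]:
    q=B(p);u=proj("top",q);s=proj("side",q);print(q.round(4),"t7",((u[0]-115)*5+2,(u[1]-135)*5+2),"s7",((s[0]-180)*5+2,(s[1]-120)*5+2))
E
```

```text
box-based nipple [0.50226954 0.06379338 0.088     ]
top [0.50270878 0.06799815 0.088     ]
box side rim [237.5 206. ] [247.5 214.3] seat c [242.5 210.1] ball [243.6 206.3] pin [244.6 202.9]
box top rim [252.4 212.9] [261.7 223.1] seat c [257.1 218. ] ball [259.8 217.9] pin [262.3 217.8]
top side rim [236.8 205.3] [246.8 213.5] seat c [241.8 209.4] ball [242.9 205.6] pin [243.9 202.2]
top top rim [250.8 212.7] [260.1 222.9] seat c [255.5 217.8] ball [258.2 217.7] pin [260.6 217.6]
[0.6154 0.2568 0.123 ]
[0.6091 0.084  0.123 ]
[0.4598 0.0893 0.123 ]
[0.4648 0.2616 0.123 ]
[0.6151 0.2574 0.123 ] t7 (np.float64(341.7670027181721), np.float64(187.50488095753423)) s7 (np.float64(294.7607418404109), np.float64(211.0390386432351))
[0.6081 0.0836 0.123 ] t7 (np.float64(677.8195207449961), np.float64(206.91641181274687)) s7 (np.float64(453.9440988546745), np.float64(322.60610502391785))
[0.4583 0.0896 0.123 ] t7 (np.float64(659.4649883896823), np.float64(499.96901839997645)) s7 (np.float64(213.90468634592577), np.float64(401.1090151535397))
[0.4653 0.2634 0.123 ] t7 (np.float64(316.3519598534202), np.float64(479.1048523842751)) s7 (np.float64(70.40591168406746), np.float64(276.58402152289966))
```

```bash
python3 - <<'E'
from h import *
t=cv2.imread("pics/topraw7.png")[:,:,::-1];s=cv2.imread("pics/sideraw7.png")[:,:,::-1]
a=cv2.resize(t[202:234,242:274],None,fx=12,fy=12,interpolation=cv2.INTER_NEAREST);b=cv2.resize(s[192:224,226:258],None,fx=12,fy=12,interpolation=cv2.INTER_NEAREST)
o=np.hstack([a,b]);o=np.clip(o.astype(float)*1.3,0,255).astype(np.uint8)
cv2.imwrite("pics/z7.png",o[:,:,::-1])
E
```

```text
(no output)
```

View pics/z7.png

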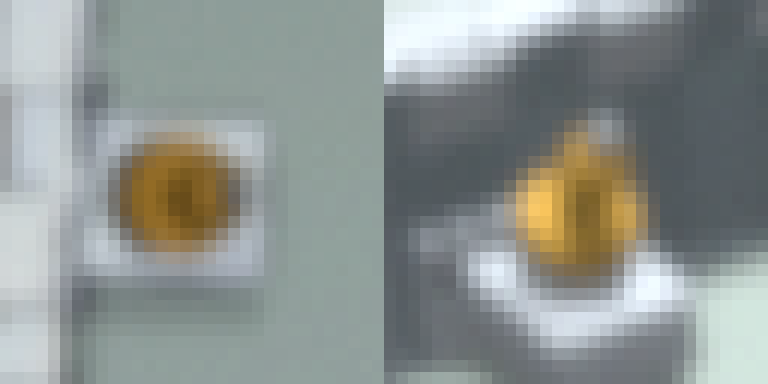

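```bash
python3 - <<'E'
from h import *
for z in(.066,.072): print(z,onz("top",(263.5,218),z).round(4), onz("top",(256,211.9),z).round(4),onz("top",(256,224.4),z).round(4))
# brass in side: rays on planes
for u in[(243.9,201.6)]:
    print("pin side at z .1165",onz("side",u,.088+.0315*.906).round(4))
for u in [(260.6,217.6),(261.5,217.6),(262.3,217.6)]: print("pin top",onz("top",u,.1165).round(4))
print("ball side",onz("side",(242.3,206),.1034).round(4))
for u in[(241.8,209.5)]: print("seat side",onz("side",u,.088).round(4))
BR2=Ro.from_euler('z',-1.9,degrees=True).as_matrix();C=np.array([.5373,.1729,.042])
N=C+BR2@[-.03,-.111,.046];a=BR2@[0,-np.sin(np.radians(25)),np.cos(np.radians(25))]
print("exp pin",N+.0315*a,"ball",N+.017*a,"seat",N)
# side check of lid corners: s7
for n,u in(("A",(294,212)),("B",(452,322)),("C",(217,400))):
    print(n, onz("side",((u[0]+.5)/5-.5+180,(u[1]+.5)/5-.5+120),.123).round(4))
for p in[(.075,.087,.081),(.075,-.087,.081),(-.075,-.087,.081),(-.075,.087,.081)]:print((C+BR2@p).round(4))
E
```

```text
0.066 [0.5037 0.0466 0.066 ] [0.5197 0.0671 0.066 ] [0.4861 0.0665 0.066 ]
0.072 [0.5034 0.0467 0.072 ] [0.5193 0.0671 0.072 ] [0.4859 0.0664 0.072 ]
pin side at z .1165 [0.5039 0.0574 0.1165]
pin top [0.5021 0.0548 0.1165]
pin top [0.5021 0.0525 0.1165]
pin top [0.5022 0.0504 0.1165]
ball side [0.4999 0.0599 0.1034]
seat side [0.5025 0.0676 0.088 ]
exp pin [0.50319489 0.04965053 0.1165487 ] ball [0.50339806 0.05577512 0.10340723] seat [0.50363627 0.06295568 0.088     ]
A [0.614  0.2566 0.123 ]
B [0.6077 0.0848 0.123 ]
C [0.4602 0.0896 0.123 ]
[0.6151 0.2574 0.123 ]
[0.6094 0.0835 0.123 ]
[0.4595 0.0884 0.123 ]
[0.4652 0.2623 0.123 ]
```

```bash
python3 - <<'E'
from h import *
s=cv2.imread("pics/sideraw7.png")[:,:,::-1]
b=cv2.resize(s[155:230,190:275],None,fx=9,fy=7.9,interpolation=cv2.INTER_CUBIC)
b=cv2.resize(s[155:225,190:275],None,fx=8,fy=8,interpolation=cv2.INTER_CUBIC)
cv2.imwrite("pics/z8.png",b[:,:,::-1])
E
```

```text
(no output)
```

View pics/z8.png

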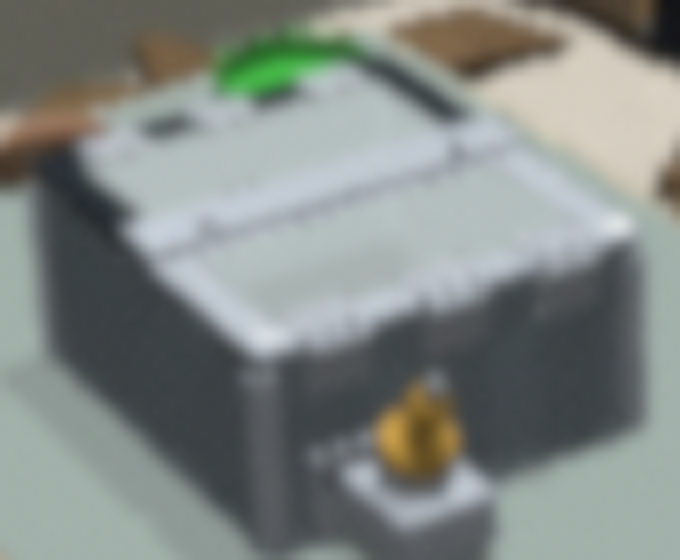

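```bash
python3 - <<'E'
from h import *
def Z8(u): return ((u[0]+.5)/8-.5+190,(u[1]+.5)/8-.5+155)
for u in[(342,470),(405,528),(494,492)]:
    for z in(.066,.0715): print(u,z,onz("side",Z8(u),z).round(4))
# box bottom corner (-x,-y) , on board z=.042 ; and right bottom
print(onz("side",Z8((262,558)),.042).round(4), onz("side",Z8((642,425)),.042).round(4), onz("side",Z8((45,352)),.042).round(4))
BR2=Ro.from_euler('z',-1.9,degrees=True).as_matrix();C=np.array([.5373,.1729,.042])
for p in[(-.075,-.085,0),(.075,-.085,0),(-.075,.085,0)]: print((C+BR2@p).round(4))
E
```

```text
(342, 470) 0.066 [0.49   0.0974 0.066 ]
(342, 470) 0.0715 [0.4855 0.0896 0.0715]
(405, 528) 0.066 [0.4874 0.0539 0.066 ]
(405, 528) 0.0715 [0.483  0.0465 0.0715]
(494, 492) 0.066 [0.5234 0.0548 0.066 ]
(494, 492) 0.0715 [0.5187 0.0474 0.0715]
[0.4578 0.0993 0.042 ] [0.6112 0.0925 0.042 ] [0.4647 0.2687 0.042 ]
[0.4595 0.0904 0.042 ]
[0.6094 0.0855 0.042 ]
[0.4652 0.2603 0.042 ]
```

Call:
jog_arm(deltas=[0,0,0.045,0,0,0,-1,0,0,0.09,0,0,0,-1,0,0,0.13,0,0,0,-1,0,0,0.16,0,0,0,-1,0,0,0.184,0,0,0,-1,0,0,0.184,0,0,0,-1,0,0,0.184,0,0,0,1,0,0,0.184,0,0,0,1,0,0,0.184,0,0,0,1,0,0,0.184,0,0,0,1,0,0,0.184,0,0,0,1,0,0,0.184,0,0,0,1], grip_force=70)

```text
time_s: 8.12
position: [0.5389, -0.1321, 0.1137]
tool_rot: [[0.041, 0.999, 0.002], [0.999, -0.041, -0.001], [-0.001, 0.002, -1.0]]
ft_force: [0.2, 0.7, 7.0]
grip_width: 0.0306
```

```bash
python3 - <<'E'
from h import *
apply([0, 0, 0.184, 0, 0, 0, 1])
im=eyes.get_image("side");crop("side",im,250,150,370,290,4,"pics/s9.png")
o=env.observe();print(o['grip_width'],o['position'],o['ft_force'])
E
```

```text
cmd [ 0.5379 -0.132   0.1121]
0.03088029674907072 [ 0.53886022 -0.13213826  0.11369997] [-0.40014567  1.32358629  6.64897392]
```

View pics/s9.png

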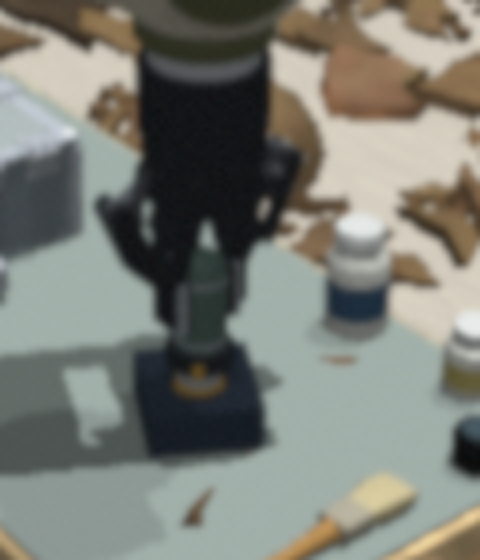

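```bash
cat >> h.py <<'E'
BR2=Ro.from_euler('z',-1.9,degrees=True).as_matrix()
AX=BR2@[0,-np.sin(np.radians(25)),np.cos(np.radians(25))]
RT=np.column_stack([np.cross(BR2@[1,0,0],-AX),BR2@[1,0,0],-AX])
L=.0657
E
python3 - <<'E'
from h import *
print(RT.round(3))
N=np.array([.503,.0655,.088])
rows([([.5379,-.132,.22],RD),(N+(L+.08)*AX,RT)],1)
print((N+(L+.08)*AX).round(3))
E
```

```text
[[ 0.03   0.999  0.014]
 [ 0.906 -0.033  0.422]
 [ 0.423  0.    -0.906]]
[-0.0, 0.0001, -0.1438, 0.0, 0.0, -0.0002, 1.0, 0.1791, -0.0565, -0.1439, 0.0005, 0.1389, -0.0024, 1.0]
[0.501 0.004 0.22 ]
```

Call:
jog_arm(deltas=[0,0,-0.025,0,0,0,1,0,0,-0.055,0,0,0,1,0,0,-0.09,0,0,0,1,0,0,-0.125,0,0,0,1,0,0,-0.144,0,0,0,1,0.05,-0.015,-0.144,0,0.035,0,1,0.09,-0.028,-0.144,0,0.07,0,1,0.13,-0.042,-0.144,0,0.105,-0.001,1,0.165,-0.052,-0.144,0.0005,0.13,-0.0024,1,0.179,-0.0565,-0.144,0.0005,0.1389,-0.0024,1,0.179,-0.0565,-0.144,0.0005,0.1389,-0.0024,1,0.179,-0.0565,-0.144,0.0005,0.1389,-0.0024,1])

```text
time_s: 9.17
position: [0.5014, 0.0035, 0.2204]
tool_rot: [[0.03, 0.999, 0.014], [0.906, -0.033, 0.421], [0.421, 0.0, -0.907]]
ft_force: [0.4, -0.1, -3.0]
grip_width: 0.0309
```

```bash
python3 - <<'E'
from h import *
apply([0.179, -0.0565, -0.144, 0.0005, 0.1389, -0.0024, 1])
im=eyes.get_image("side");crop("side",im,180,110,300,225,5,"pics/s10.png");cv2.imwrite("pics/sideraw10.png",im[:,:,::-1])
im=eyes.get_image("top");crop("top",im,200,150,320,270,5,"pics/t10.png");cv2.imwrite("pics/topraw10.png",im[:,:,::-1])
o=env.observe();print(o['grip_width'],o['position'],o['ft_force'])
E
```

```text
cmd [0.501  0.0039 0.2201]
0.03067247602925465 [0.50178156 0.00316908 0.220567  ] [-0.09098918  0.12118735 -2.56515268]
```

View pics/s10.png

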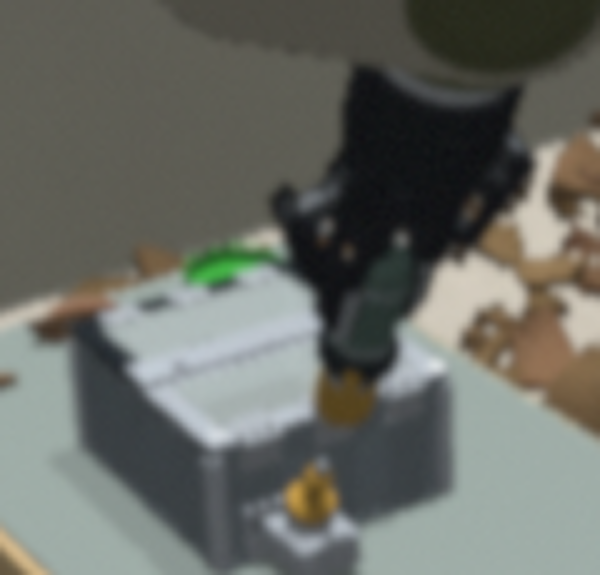

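View pics/t10.png

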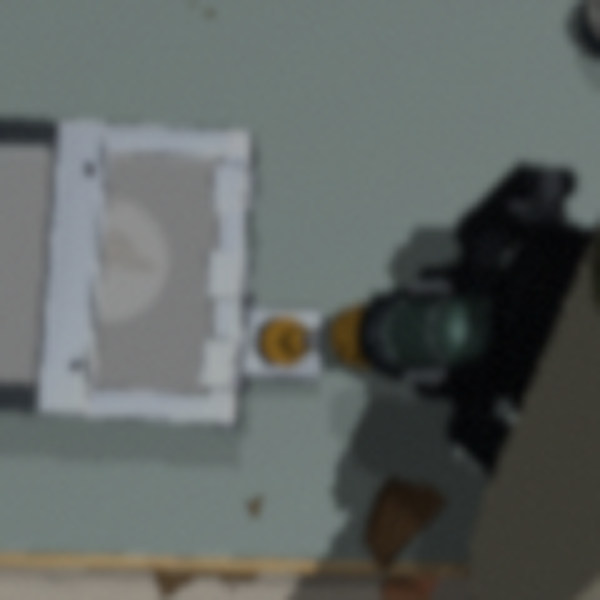

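```bash
python3 - <<'E'
from h import *
o=env.observe();p=o['position'];R=o['tool_rot'];a=-R[:,2]
print(a,AX)
M=p-L*a
off={"side":(180,110),"top":(200,150)}
def circ(n,c,r):
    e1=R[:,0];e2=R[:,1];q=np.array([proj(n,c+r*(np.cos(t)*e1+np.sin(t)*e2)) for t in np.linspace(0,6.28,60)])
    q=(q-off[n])*5+2;return q.min(0).round(0),q.max(0).round(0)
for n in off:
    for s,r in((0,.015),(.026,.015),(.036,.021),(.052,.021),(.054,.016),(.112,.016)): print(n,s,circ(n,M+s*a,r))
N=np.array([.503,.0655,.088])
for n in off: print(n,"seat",((proj(n,N)-off[n])*5+2).round(0),"ball",((proj(n,N+.017*AX)-off[n])*5+2).round(0),"pin",((proj(n,N+.0315*AX)-off[n])*5+2).round(0))
for n in off:
    im=cv2.imread(f"pics/{n}raw10.png").astype(int);m=im[...,2]-im[...,0]
    if n=="side": print(m[180:197,241:258])
    else: print(m[208:226,262:276])
E
```

```text
[-0.01469112 -0.42090622  0.90698519] [-0.01401198 -0.42238591  0.90630779]
side 0 (array([315., 383.]), array([374., 429.]))
side 0.026 (array([325., 350.]), array([384., 397.]))
side 0.036 (array([316., 328.]), array([400., 393.]))
side 0.052 (array([322., 307.]), array([407., 372.]))
side 0.054 (array([333., 312.]), array([398., 362.]))
side 0.112 (array([356., 231.]), array([423., 282.]))
top 0 (array([327., 304.]), array([382., 366.]))
top 0.026 (array([352., 302.]), array([408., 365.]))
top 0.036 (array([350., 288.]), array([429., 378.]))
top 0.052 (array([366., 286.]), array([446., 378.]))
top 0.054 (array([378., 297.]), array([439., 367.]))
top 0.112 (array([441., 291.]), array([506., 366.]))
side seat [314. 501.] ball [320. 482.] pin [325. 465.]
top seat [284. 341.] ball [298. 340.] pin [310. 339.]
[[-11 -10  -7  -6  -6  -6  -6  -7  -5  -6  -7  -6  -6  -7  -7  -7  -6]
 [-11 -10  -7  -5  -5  -5  -5  -6  -5  -6  -6  -5  -6  -6  -6  -6  -6]
 [-10  -8  -5  -2  -2  -4  -6  -4  -4  -3  -5  -6  -5  -5  -6  -6  -5]
 [-10  -6   2   7   6  -1  -3   2   9   8   3  -1  -6  -5  -5  -6  -
[... 1289 characters left out ...]
9  -7   0  20  42  56  58  55  41  14  -2  -7  -7]
 [ -3  -7  -6   6  30  53  60  60  54  35  11  -4  -7  -8]
 [  3  -4  -3   7  33  54  62  60  53  32   8  -4  -8  -7]
 [  0  -6  -4   7  32  54  61  60  54  32   7  -5  -7  -7]
 [ -1  -6  -5   6  28  50  57  58  54  34   9  -5  -7  -6]
 [  3  -4  -5   2  20  40  50  55  52  35  13  -4  -8  -6]
 [ -3  -6  -6  -1  11  28  43  54  51  36  15   0  -5  -6]
 [-10 -11  -8  -4   4  16  33  46  46  36  24   8  -3  -5]
 [-14 -13  -9  -5  -2   4  15  27  32  31  25  15   3  -4]
 [-15 -13 -10  -7  -5  -4   1   8  13  17  17  12   3  -4]
 [-15 -12 -10  -8  -8  -7  -6  -3  -2   2   4   3  -1  -4]
 [-13 -11 -10  -8  -8  -8  -7  -6  -6  -5  -5  -4  -3  -5]]
```

```bash
python3 - <<'E'
from h import *
im=cv2.imread("pics/topraw7.png").astype(int).mean(2)
for v in(190,200,212,220): print(v,im[v,178:262].round().astype(int).tolist())
for c in(210,219.8): print(onz("top",(c,205),.128))
print(onz("top",(210,205),.128)[1]-.013)
E
```

```text
190 [114, 112, 105, 85, 57, 43, 45, 52, 72, 100, 119, 127, 126, 123, 120, 120, 119, 119, 120, 120, 119, 120, 120, 120, 120, 120, 121, 121, 119, 120, 118, 109, 110, 132, 147, 148, 150, 151, 151, 152, 151, 150, 143, 130, 129, 132, 131, 131, 129, 125, 123, 122, 120, 121, 120, 120, 120, 120, 120, 121, 121, 120, 120, 121, 129, 148, 159, 161, 160, 158, 148, 128, 114, 111, 114, 116, 116, 116, 117, 115, 116, 116, 116, 116]
200 [112, 109, 103, 106, 127, 140, 142, 143, 146, 144, 135, 127, 124, 120, 120, 120, 120, 119, 120, 120, 119, 120, 120, 120, 120, 120, 120, 120, 120, 118, 109, 109, 135, 148, 149, 150, 151, 153, 154, 153, 148, 133, 123, 125, 129, 128, 128, 128, 131, 134, 137, 138, 140, 140, 137, 131, 124, 120, 121, 121, 120, 119, 117, 121, 135, 146, 155, 158, 159, 159, 146, 117, 103, 108, 114, 116, 116, 116, 115, 116, 116, 116, 117, 117]
212 [110, 96, 66, 48, 47, 53, 68, 93, 115, 126, 127, 123, 121, 120, 120, 120, 120, 120, 119, 119, 120, 120, 120, 120, 120, 120, 120, 120, 118, 110, 112, 138, 152, 153, 154, 155, 156, 156, 156, 146, 130, 128, 137, 139, 139, 139, 138, 137, 135, 132, 127, 123, 122, 121, 120, 120, 120, 121, 120, 120, 120, 120, 119, 117, 125, 147, 157, 159, 159, 146, 118, 109, 124, 138, 139, 131, 127, 126, 125, 127, 128, 134, 137, 137]
220 [98, 103, 128, 141, 144, 146, 146, 137, 123, 122, 125, 121, 120, 120, 120, 119, 120, 120, 119, 120, 120, 120, 120, 121, 120, 120, 120, 119, 111, 105, 119, 143, 154, 156, 159, 158, 155, 153, 148, 141, 140, 129, 121, 120, 120, 120, 120, 120, 120, 119, 119, 120, 120, 120, 120, 120, 120, 120, 121, 120, 120, 121, 131, 151, 163, 163, 163, 160, 151, 132, 123, 132, 133, 104, 72, 70, 75, 75, 66, 58, 58, 66, 76, 96]
[0.5308383  0.18375274 0.128     ]
[0.53131673 0.1588585  0.128     ]
0.17075273677727787
```

```bash
python3 - <<'E'
from h import *
N=np.array([.5028,.067,.088])
rows([(N+(L+.06)*AX,RT),(N+(L+.042)*AX,RT)],1)
E
```

```text
[0.0018, -0.0004, 0.0276, 0.0, -0.0, 0.0, 1.0, 0.0018, -0.0004, 0.0516, 0.0, -0.0, 0.0, 1.0]
```

Call:
jog_arm(deltas=[0.002,-0.0004,0.02,0,0,0,1,0.002,-0.0004,0.035,0,0,0,1,0.002,-0.0004,0.046,0,0,0,1,0.002,-0.0004,0.0516,0,0,0,1,0.002,-0.0004,0.0516,0,0,0,1,0.002,-0.0004,0.0516,0,0,0,1])

```text
time_s: 9.77
position: [0.502, 0.0213, 0.1862]
tool_rot: [[0.03, 0.999, 0.014], [0.906, -0.033, 0.422], [0.422, 0.0, -0.906]]
ft_force: [0.2, -0.4, -2.2]
grip_width: 0.0306
```

```bash
python3 - <<'E'
from h import *
apply([0.002, -0.0004, 0.0516, 0, 0, 0, 1])
im=eyes.get_image("side");s=im[180:230,215:270];cv2.imwrite("pics/sideraw11.png",im[:,:,::-1])
im=eyes.get_image("top");t=im[195:245,240:295];cv2.imwrite("pics/topraw11.png",im[:,:,::-1])
o=env.observe();print(o['grip_width'],o['position'],o['ft_force'])
b=np.hstack([cv2.resize(x,None,fx=7,fy=7,interpolation=cv2.INTER_CUBIC) for x in(s,t)])
cv2.imwrite("pics/z11.png",np.clip(b*1.3,0,255).astype(np.uint8)[:,:,::-1])
p=o['position'];R=o['tool_rot'];a=-R[:,2];M=p-L*a
for n,off in(("side",(215,180)),("top",(240,195))):
    f=lambda X:((proj(n,X)-off)*7+3+np.array([385 if n=="top" else 0,0])).round(0)
    for s_ in(0,.026):
        q=np.array([f(M+s_*a+.015*(np.cos(t)*R[:,0]+np.sin(t)*R[:,1])) for t in np.linspace(0,6.28,60)]);print(n,s_,q.min(0),q.max(0))
    N=np.array([.5028,.067,.088]);print("seat",f(N),"ball",f(N+.017*AX),"pin",f(N+.0315*AX))
E
```

```text
cmd [0.5013 0.0216 0.1857]
0.030995811803072315 [0.50203556 0.02120484 0.18648467] [-0.80114969 -0.11762273 -1.58112183]
side 0 [175. 108.] [255. 172.]
side 0.026 [187.  64.] [268. 129.]
seat [192. 210.] ball [200. 183.] pin [207. 159.]
top 0 [511. 116.] [586. 199.]
top 0.026 [542. 113.] [619. 199.]
seat [499. 162.] ball [518. 161.] pin [535. 160.]
```

View pics/z11.png

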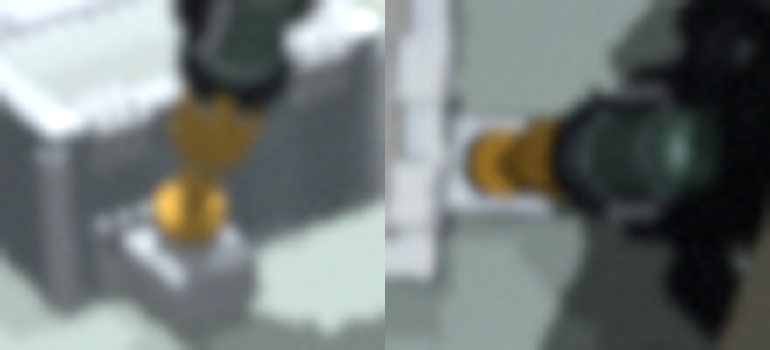

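Call:
jog_arm(deltas=[0,-0.0011,0.008,0,0,0,1,0,-0.0011,0.016,0,0,0,1,0,-0.0011,0.022,0,0,0,1,0,-0.0011,0.028,0,0,0,1,0,-0.0011,0.032,0,0,0,1,0,-0.0011,0.032,0,0,0,1])

```text
time_s: 10.37
position: [0.5017, 0.0312, 0.1641]
tool_rot: [[0.03, 0.999, 0.015], [0.906, -0.033, 0.421], [0.421, 0.001, -0.907]]
ft_force: [-0.1, -4.5, 0.5]
grip_width: 0.0304
```

```bash
cat > look.py <<'E'
from h import *
import sys
k=sys.argv[1]
im=eyes.get_image("side");s=im[180:230,215:270];im2=eyes.get_image("top");t=im2[195:245,240:295]
o=env.observe();R=o['tool_rot'];a=-R[:,2];M=o['position']-L*a;N=np.array([.5028,.067,.088])
print("F tool axes",(R.T@o['ft_force']).round(1),"torque",o['wrist_torque'].round(2),"mouth-N in tool axes mm",(1000*R.T@(M-N)).round(2),"time",o['time_s'],o['grip_width'])
c=cmd()[0];print("cmd mouth-N",(1000*R.T@(c-L*a-N)).round(2))
b=np.hstack([cv2.resize(x,None,fx=7,fy=7,interpolation=cv2.INTER_CUBIC) for x in(s,t)])
cv2.imwrite(f"pics/z{k}.png",np.clip(b*1.3,0,255).astype(np.uint8)[:,:,::-1])
E
python3 - <<'E'
from h import *
apply([0, -0.0011, 0.032, 0, 0, 0, 1])
E
python3 look.py 12
```

```text
cmd [0.5008 0.0318 0.1639]
F tool axes [-4.  -0.8 -3.1] torque [-1.21  0.11 -0.03] mouth-N in tool axes mm [ -0.38   0.12 -18.69] time 10.4667 0.030665620885011808
cmd mouth-N [-1.000e-02 -7.400e-01 -1.803e+01]
```

View pics/z12.png

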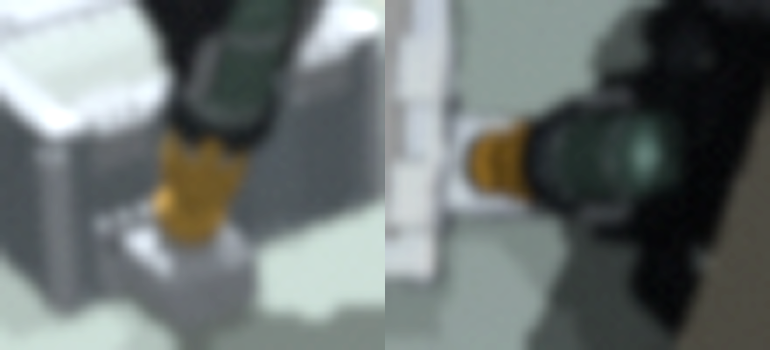

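Call:
jog_arm(deltas=[-0.0015,0,0,0,0,0,1,-0.0025,0,0,0,0,0,1,-0.0025,0,0,0,0,0,1])

```text
time_s: 10.72
position: [0.5016, 0.03, 0.164]
tool_rot: [[0.03, 0.999, 0.015], [0.906, -0.033, 0.423], [0.423, 0.001, -0.906]]
ft_force: [0.7, -3.3, 5.7]
grip_width: 0.0304
```

```bash
python3 - <<'E'
from h import *
apply([-0.0025, 0, 0, 0, 0, 0, 1])
E
python3 look.py 13
```

```text
cmd [0.5007 0.0301 0.1631]
F tool axes [-0.6  0.2 -5.5] torque [-0.33  0.02 -0.04] mouth-N in tool axes mm [ -1.46   0.12 -18.82] time 10.8167 0.03054347540539007
cmd mouth-N [ -1.73  -0.72 -18.03]
```

Call:
jog_arm(deltas=[-0.001,0,0,0,0,0,1,-0.001,0,0,0,0,0,1,-0.001,0,0,0,0,0,1])

```text
time_s: 11.07
position: [0.5016, 0.0295, 0.1637]
tool_rot: [[0.03, 0.999, 0.016], [0.906, -0.033, 0.423], [0.423, 0.002, -0.906]]
ft_force: [0.8, -1.6, 5.1]
grip_width: 0.0309
```

```bash
python3 - <<'E'
from h import *
apply([-0.001, 0, 0, 0, 0, 0, 1])
E
python3 look.py 14
```

```text
cmd [0.5007 0.0294 0.1628]
F tool axes [ 1.3 -0.1 -5. ] torque [-0.16 -0.06 -0.  ] mouth-N in tool axes mm [ -1.93   0.12 -18.8 ] time 11.1667 0.03068374079095857
cmd mouth-N [ -2.44  -0.71 -18.03]
```

View pics/z14.png

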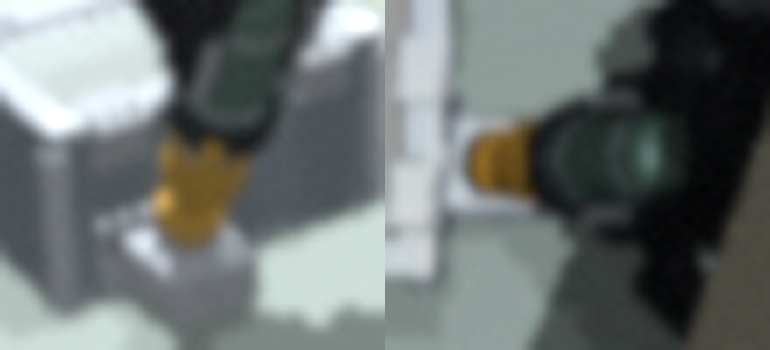

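Call:
jog_arm(deltas=[0,0,0.002,0,0,0,1,0,0,0.004,0,0,0,1,0,0,0.006,0,0,0,1,0,0,0.006,0,0,0,1])

```text
time_s: 11.5
position: [0.5013, 0.0317, 0.159]
tool_rot: [[0.03, 0.999, 0.015], [0.905, -0.033, 0.423], [0.424, 0.0, -0.906]]
ft_force: [2.8, 1.2, -4.4]
grip_width: 0.0303
```

```bash
python3 - <<'E'
from h import *
apply([0, 0, 0.006, 0, 0, 0, 1])
E
python3 look.py 15
```

```text
cmd [0.5008 0.0313 0.1587]
F tool axes [0.4 1.8 5.5] torque [-0.16 -0.39 -0.16] mouth-N in tool axes mm [ -1.99  -0.62 -13.26] time 11.6 0.030731307895441817
cmd mouth-N [ -2.41  -0.88 -13.53]
```

Call:
jog_arm(deltas=[0,0.0007,0.003,0,0,0,1,0,0.0007,0.006,0,0,0,1,0,0.0007,0.009,0,0,0,1,0,0.0007,0.012,0,0,0,1,0,0.0007,0.0135,0,0,0,1,0,0.0007,0.0135,0,0,0,1])

```text
time_s: 12.1
position: [0.5017, 0.0355, 0.15]
tool_rot: [[0.03, 0.999, 0.014], [0.906, -0.033, 0.422], [0.422, -0.0, -0.906]]
ft_force: [-2.5, -1.6, 4.7]
grip_width: 0.0305
```

```bash
python3 - <<'E'
from h import *
apply([0, 0.0007, 0.0135, 0, 0, 0, 1])
E
python3 look.py 16
```

```text
cmd [0.5014 0.0356 0.1496]
F tool axes [-1.2 -3.1 -4.5] torque [-0.17  0.56  0.22] mouth-N in tool axes mm [-2.41 -0.05 -3.98] time 12.2 0.030677782708742482
cmd mouth-N [-2.51 -0.32 -3.4 ]
```

View pics/z16.png

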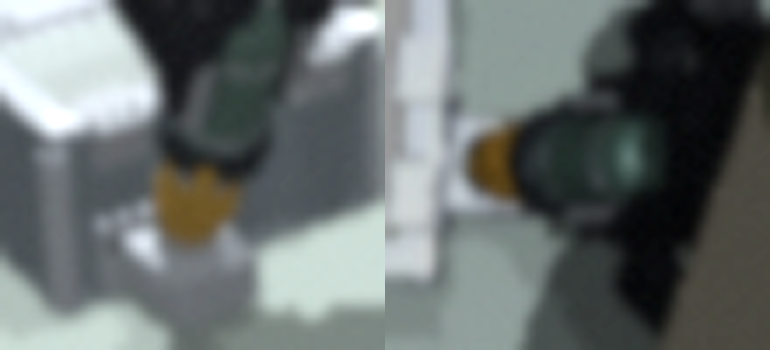

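Call:
jog_arm(deltas=[-0.0004,-0.0005,0.002,0,0,0,1,-0.0004,-0.0005,0.004,0,0,0,1,-0.0004,-0.0005,0.006,0,0,0,1,-0.0004,-0.0005,0.008,0,0,0,1,-0.0004,-0.0005,0.008,0,0,0,1], grip_force=90)

```text
time_s: 12.62
position: [0.502, 0.0366, 0.1472]
tool_rot: [[0.028, 0.999, 0.017], [0.907, -0.032, 0.421], [0.421, 0.003, -0.907]]
ft_force: [-10.9, -12.5, 30.6]
grip_width: 0.0301
```

```bash
python3 - <<'E'
from h import *
apply([-0.0004, -0.0005, 0.008, 0, 0, 0, 1])
E
python3 look.py 17
```

```text
cmd [0.5011 0.0378 0.144 ]
F tool axes [  1.3 -11.4 -33.8] torque [0.25 2.19 0.97] mouth-N in tool axes mm [-2.64  0.38 -0.8 ] time 12.7167 0.03024298847775615
cmd mouth-N [-2.9  -0.51  2.6 ]
```

Call:
jog_arm(deltas=[0,-0.0008,-0.001,0,0,0,1,0,-0.0014,-0.001,0,0,0,1,0,-0.0014,-0.001,0,0,0,1])

```text
time_s: 12.97
position: [0.5016, 0.0366, 0.1472]
tool_rot: [[0.029, 0.999, 0.018], [0.906, -0.034, 0.421], [0.422, 0.005, -0.907]]
ft_force: [-4.3, -7.6, 22.0]
grip_width: 0.0307
```

```bash
python3 - <<'E'
from h import *
apply([0, -0.0014, -0.001, 0, 0, 0, 1])
E
python3 look.py 18
```

```text
cmd [0.5001 0.0375 0.1447]
F tool axes [  2.6  -4.  -23.5] torque [0.3  0.99 0.43] mouth-N in tool axes mm [-2.64  0.14 -0.86] time 13.0667 0.030670696506801914
cmd mouth-N [-2.88 -1.45  1.84]
```

View pics/z18.png

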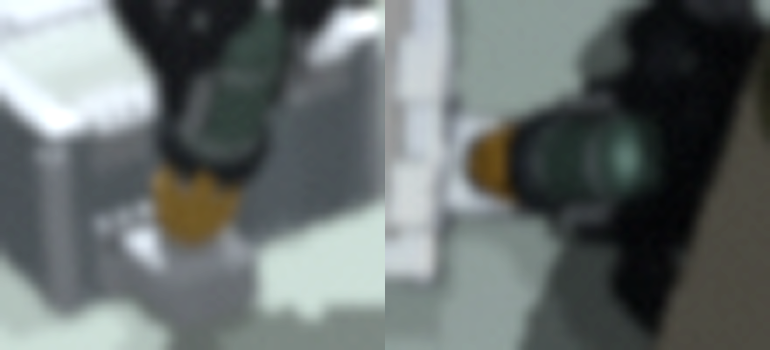

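Call:
jog_arm(deltas=[0.0004,-0.0007,0.0003,0,0,0,1,0.0004,-0.0007,0.0003,0,0,0,1,0.0004,-0.0007,0.0003,0,0,0,1,0.0004,-0.0007,0.0003,0,0,0,1,0.0004,-0.0007,0.0003,0,0,0,1,0.0004,-0.0007,0.0003,0,0,0,1])

```text
time_s: 13.57
position: [0.5015, 0.0367, 0.1473]
tool_rot: [[0.028, 0.999, 0.02], [0.907, -0.034, 0.421], [0.421, 0.006, -0.907]]
ft_force: [-3.9, -9.5, 22.3]
grip_width: 0.03
```

```bash
python3 - <<'E'
from h import *
apply([0.0004, -0.0007, 0.0003, 0, 0, 0, 1])
im=eyes.get_image("side");cv2.imwrite("pics/sf.png",im[:,:,::-1])
E
python3 look.py 19
```

```text
cmd [0.4996 0.0379 0.1446]
F tool axes [  1.5  -3.3 -23.3] torque [0.07 0.74 0.31] mouth-N in tool axes mm [-2.56  0.11 -0.84] time 13.7167 0.030183836637216695
cmd mouth-N [-2.61 -1.91  2.07]
```

View pics/sf.png

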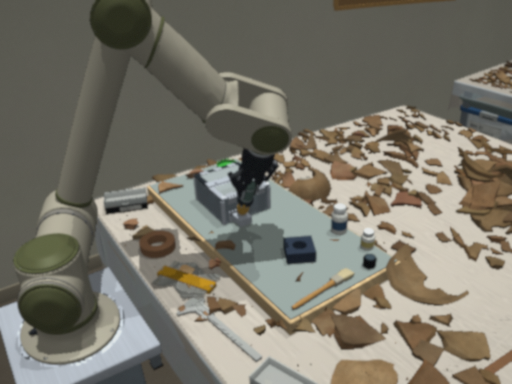

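```bash
python3 - <<'E'
from h import *
im=eyes.get_image("top");cv2.imwrite("pics/tf.png",im[:,:,::-1]);o=env.observe();R=o['tool_rot'];print((R.T@o['ft_force']).round(1),o['position'],o['time_s'])
E
```

```text
[  1.4  -2.9 -23.2] [0.50153134 0.03667633 0.1472847 ] 13.7667
```

View pics/tf.png

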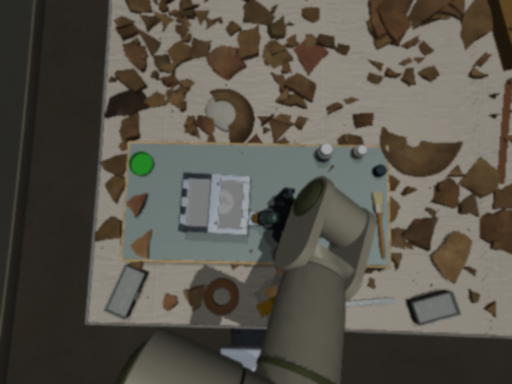

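The top view shows both leaves flat at about (215,205), the charger on the nipple at about (262,217), and the visible loose items where they started.

```bash
python3 -c "
from rig import close_job
print(close_job())"
```

```text
the job is handed in; nothing more can be done
None
```

I shut the plain leaf first, then the lip leaf over it. I then took the charger from its stand, snapped it over the ball head and pressed it onto the seat. I handed the job in at about 13.8 s, still gripping and pressing.

**Last checks**
- **Leaves:** both look flat in the last top view. The finger met them at 123.3 and 127.6 mm, against 123 and 128 mm expected.
- **Snap:** the force along the charger changed from about 5 N of resistance to about 5 N of pull as it went over the head.
- **Seat:** the charger met a hard stop. Between 23 and 34 N of push its position changed by only 0.06 mm. I left it pressing at about 23 N, against the 10.5 N needed to hold the valve pin fully in. I worked out that the mouth is on the seat to within about 0.5 mm, but I could not see or read the pin itself.
- **Loose items:** those visible in the last pictures look unmoved. The arm hid part of the board in the top view.

**What disagreed**
- **Nipple position:** my camera reading of the nipple put it about 3 mm too far toward the box, compared with its position worked out from the box. I found this from the side force at first contact and corrected it. The seated position fits the box-based value to about 1 mm.
- **Remaining misalignment:** at the end there was still about 3 N of side force and 0.35° of tilt in the tool.

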